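# Charge and close a stone-filling pressure pot

## Task

Load the pressure pot: put every brown agate blank from the grey mat into the blue pot, swing the cover shut over it until it stops, and drop the red-handled lock pin fully home through the cover's lug and the flange's lug beneath it. Then tighten the four black wing knobs clockwise crosswise (after the first knob always do the one opposite, then the other pair), in two passes: first each about half-way to its stop, and only when all four are half-way, each right up to its stop in the same crosswise manner. Last, press the green start button fully and let it go; leave the other things on the bench where they are.

Things in the scene. Friction and masses are not known exactly. Their poses are not given: they have to be found in the camera images.
- pot: Blue pressure pot on a grey base plate 270 x 360 x 18 mm, fixed to the bench. Origin on the pot's axis at bench level; x points away from the robot and y to its left when the pot stands square, z up. Inside radius 70 mm; inner floor 30 mm and flange top 100 mm above the bench (2 mm gasket on top); flange radius 105 mm. The cover's vertical hinge axis is at (0, +130) mm in this frame.
- flange_hole (a point): Centre of the 12 mm hole (chamfered mouth) in the lug on the flange, at (0, -124, 100) mm in the pot frame, on the lug's top face; lug 14 mm thick, hole right through. When the cover is shut, the 12 mm hole of its own lug (14 mm thick, top face 117 mm above the bench) lies over this hole.
- cover (a joint): Swing cover (grey metal disc, radius 105 mm, 14 mm thick, underside 103 mm above the bench) turning level about the vertical hinge axis of the pot. 0 = shut against a hard stop, concentric with the pot; grows counter-clockwise seen from above as it swings away round the far side, up to 2.5 rad; stays where it is left, about 2 N at the handle moves it. Starts 1.8 to 2.2 rad open.
- cover_handle (a point): Middle of the round black handle knob at the centre of the cover: 28 mm diameter, 36 mm high, on a thinner 12 mm long neck; 155 mm above the bench, 130 mm from the hinge axis. When the cover is shut it lies on the pot's axis.
- knob1 (a joint): Turn of wing knob 1, rad: starts 0 to 0.25, grows clockwise seen from above, hard stop (tight) at 2.0; stays where it is left, turning takes 0.12 N m. Knobs 1, 2, 3, 4 follow each other clockwise round the cover, so 1 and 3 are opposite, 2 and 4 are opposite.
- knob1_grip (a point): On the axis of knob 1 at mid-height of its black wing bar (46 long x 14 wide x 24 mm high; x axis along the bar, z up; turns with the knob), 149 mm above the bench, 32 mm above the cover; knobs sit on a circle of 85 mm radius round the handle.
- knob2 (a joint): Turn of wing knob 2, rad: starts 0 to 0.25, grows clockwise seen from above, hard stop (tight) at 2.0; stays where it is left, turning takes 0.12 N m. Knobs 1, 2, 3, 4 follow each other clockwise round the cover, so 1 and 3 are opposite, 2 and 4 are opposite.
- knob2_grip (a point): On the axis of knob 2 at mid-height of its black wing bar (46 long x 14 wide x 24 mm high; x axis along the bar, z up; turns with the knob), 149 mm above the bench, 32 mm above the cover; knobs sit on a circle of 85 mm radius round the handle.
- knob3 (a joint): Turn of wing knob 3, rad: starts 0 to 0.25, grows clockwise seen from above, hard stop (tight) at 2.0; stays where it is left, turning takes 0.12 N m. Knobs 1, 2, 3, 4 follow each other clockwise round the cover, so 1 and 3 are opposite, 2 and 4 are opposite.
- knob3_grip (a point): On the axis of knob 3 at mid-height of its black wing bar (46 long x 14 wide x 24 mm high; x axis along the bar, z up; turns with the knob), 149 mm above the bench, 32 mm above the cover; knobs sit on a circle of 85 mm radius round the handle.
- knob4 (a joint): Turn of wing knob 4, rad: starts 0 to 0.25, grows clockwise seen from above, hard stop (tight) at 2.0; stays where it is left, turning takes 0.12 N m. Knobs 1, 2, 3, 4 follow each other clockwise round the cover, so 1 and 3 are opposite, 2 and 4 are opposite.
- knob4_grip (a point): On the axis of knob 4 at mid-height of its black wing bar (46 long x 14 wide x 24 mm high; x axis along the bar, z up; turns with the knob), 149 mm above the bench, 32 mm above the cover; knobs sit on a circle of 85 mm radius round the handle.
- pin_grip (a point): Lock pin, at the start standing upright in the hole of a fixed aluminium block 50 x 50 mm, 46 mm high, to the left: point on its axis to grip at, in the middle of the red handle (plain cylinder, 18 mm diameter, 51 mm long, ending 25 mm above this point). Below it: a steel collar of 24 mm diameter whose underside is 30 mm below this point, then an 8 mm shank with a nose tapering over its last 10 mm, tip 75 mm below this point. z up along the pin. About 60 g.
- blank1_center (a point): Centre of sawn agate blank 1, if present (2 to 4 are): a banded brown stone 48 (x) x 30 (y) x 24 (z) mm, 90 g, at the start lying flat on a fixed grey mat 4 mm thick, to the right.
- blank2_center (a point): Centre of sawn agate blank 2, if present (2 to 4 are): a banded brown stone 48 (x) x 30 (y) x 24 (z) mm, 90 g, at the start lying flat on a fixed grey mat 4 mm thick, to the right.
- blank3_center (a point): Centre of sawn agate blank 3, if present (2 to 4 are): a banded brown stone 48 (x) x 30 (y) x 24 (z) mm, 90 g, at the start lying flat on a fixed grey mat 4 mm thick, to the right.
- blank4_center (a point): Centre of sawn agate blank 4, if present (2 to 4 are): a banded brown stone 48 (x) x 30 (y) x 24 (z) mm, 90 g, at the start lying flat on a fixed grey mat 4 mm thick, to the right.
- start (a joint): Green push button on the grey valve pedestal of the pot's base plate: travel in m, 0 up, 0.006 fully pressed (5 N); springs back.
- start_top (a point): Top centre of the green start button (30 mm diameter).
- pad_green: Bystander, loose, not to be disturbed: green-faced polishing pad, disc 100 x 9 mm; origin in the middle of its underside.
- pad_brown: Bystander, loose, not to be disturbed: brown polishing pad, disc 100 x 9 mm; origin in the middle of its underside.
- resin: Bystander, loose, not to be disturbed: amber resin bottle, 60 mm diameter, 150 mm high; origin in the middle of its underside.
- polisher: Bystander, loose, not to be disturbed: air polisher, yellow and blue 96 mm pad under a silver head, black handles; 110 mm high; origin in the middle of its underside.
- quartz: Bystander, loose, not to be disturbed: rough grey-white quartz lump with a rusty flank, 75 x 55 x 55 mm; origin in the middle of its underside.
Things that resemble listed ones, but are neither listed nor needed, are in the scene too. Leave any turquoise look-alike of the part that bears blank1_center alone.

How it is judged:
On the way, in this order (a step that is already met when the one before it is completed fails the run):
1. every blank lies in the pot (horizontal distance between each of blank1_center, blank2_center, blank3_center, blank4_center and pot below 0.07 m and z of blank1_center in the frame of pot between 0.034 and 0.092 m and z of blank2_center in the frame of pot between 0.034 and 0.092 m and z of blank3_center in the frame of pot between 0.034 and 0.092 m and z of blank4_center in the frame of pot between 0.034 and 0.092 m), for 0.2 s.
2. the cover is swung shut against its stop (value of joint cover below 0.03 rad), for 0.2 s.
3. the lock pin is home through both lugs (horizontal distance between pin_grip and flange_hole below 0.008 m and z of pin_grip in the frame of flange_hole below 0.051 m and angle between pin_grip's own z axis and vertical below 0.15 rad and value of joint cover below 0.03 rad), for 0.2 s.
4. first pass: all four knobs are part-tightened (value of joint each of knob1, knob2, knob3, knob4 above 0.6 rad), for 0.1 s.
5. last pass: all four knobs are at their stops (value of joint each of knob1, knob2, knob3, knob4 above 1.85 rad), for 0.1 s.
6. the start button is pressed fully (value of joint start above 0.0045 m), for 0.05 s.
At the end, for the whole second after the job is handed in: Every blank is in the pot (within 70 mm of its axis, below the rim), cover within 0.03 rad of shut, pin through both lugs (handle within 8 mm of the hole axis, collar within 4 mm of the lug, upright within 0.15 rad), all knobs above 1.85 rad, button released (all of step 1 and all of step 3 and all of step 5 and value of joint start below 0.002 m); the robot touches nothing.
It fails at once if a knob is taken beyond three quarters of its turn while another is still slack (under 0.6 rad) (value of joint any of knob1, knob2, knob3, knob4 above 1.5 rad and value of joint any of knob1, knob2, knob3, knob4 below 0.6 rad).
It fails at once if first pass not crosswise: two neighbouring knobs are tightened while the other two are still slack ((value of joint each of knob1, knob2 above 0.6 rad and value of joint each of knob3, knob4 below 0.5 rad) or (value of joint each of knob2, knob3 above 0.6 rad and value of joint each of knob4, knob1 below 0.5 rad) or (value of joint each of knob3, knob4 above 0.6 rad and value of joint each of knob1, knob2 below 0.5 rad) or (value of joint each of knob4, knob1 above 0.6 rad and value of joint each of knob2, knob3 below 0.5 rad)).
It fails at once if last pass not crosswise: two neighbouring knobs are brought to their stops before the other two ((value of joint each of knob1, knob2 above 1.7 rad and value of joint each of knob3, knob4 below 1.6 rad) or (value of joint each of knob2, knob3 above 1.7 rad and value of joint each of knob4, knob1 below 1.6 rad) or (value of joint each of knob3, knob4 above 1.7 rad and value of joint each of knob1, knob2 below 1.6 rad) or (value of joint each of knob4, knob1 above 1.7 rad and value of joint each of knob2, knob3 below 1.6 rad)).
It fails at once if a bystander (pad, bottle, polisher, quartz) is pushed more than 4 cm (distance of any of pad_green, pad_brown, resin, polisher, quartz from where it was at the start of the episode above 0.04 m).
Of blank1, blank2, blank3, blank4 only 2 to 4 are there at a start; the rules pass over those that are not, and their reading is None.
At some moment in a run one of blank1, blank2, blank3, blank4 may be knocked a few centimetres aside while the robot is not near it.
It also fails if it takes over 210 s, if anything falls off the work surface, if the arm or the gripper's body presses on something with over 40 N, if the wrist force passes 120 N, or if a joint passes its speed limit or range.

## Robot

A 6-joint arm with a two-finger parallel gripper is mounted at the origin on the work surface. World frame = base frame: x ahead of the robot, y to its left, z up, the work surface at z = 0. Lengths are in m, angles in rad, forces in N, time in s.
With the tool pointing down it reaches from about 0.25 to 0.725 m from the base axis. Payload 9.7 kg.
Tool frame: the origin (TCP) lies midway between the tips of the shut fingers; the grasp point (between the pads) lies 19 mm behind it; z points along the fingers, y is the line along which they close (so a half turn about z gives the same grasp; the last joint's range is limited). The gripper opens to 85 mm and grips with 20 to 120 N. Pads are 22 mm wide; open, the fingers measure 114 mm over their backs; the gripper's body (76 mm by 85 mm) begins 54 mm behind the grasp point. The pads swing forward as they close: fully open they stand 13 mm farther back than shut.
Start: joints at [1.223, 0.087, 0.176, 1.66, 0, 1.571], TCP at [0.187, 0.517, 0.199] pointing down, gripper open.
Joint ranges: [-3.13, 3.13], [-0.85, 1.81], [-1.15, 1.24], [-2.2, 2.28], [-1.44, 1.52], [-3.14, 3.14]. Speed limits (rad/s): [2.22, 2.22, 2.57, 3.14, 3.14, 3.14].

## Interface

Orientations are given as a unit quaternion [w, x, y, z].
In Python, from station import arm, imaging, job, outline_of, place_of gives the robot as it stands. The module is installed in compiled form; this text tells all that it offers.
- The arm moves only by the tool step_arm, never from a script. Its argument "steps" is a list of rows, each an object with "xyz": the shift along the tool's x, y, z normalised to -1 to 1, where 1 is 0.4 m, a list of three; "dr": the turn, a rotation vector about the tool's x, y, z normalised to -1 to 1, where 1 is pi rad, a list of three; "jaw": the opening, from 0 (shut) to 1 (fully open). In form: [{"xyz": [x, y, z], "dr": [rx, ry, rz], "jaw": jaw}, ...]. A call has 1 to 20 rows; each row is the pose to reach, as a shift and turn from the pose commanded when the call began, along the tool's axes at that moment, turning the shorter way round; what a row does not reach only later rows make up. A row lasts 1/10 s, in which the tool goes at most 50 mm and 8.59 degrees, less where a joint would pass 70% of its speed; a pose out of reach is approached as far as the arm can. A call with a number of a shift or a turn outside -1 to 1 is refused whole. A call with a gripper value outside its range is refused whole. The fingers move at their own pace and stop on an object; the grip force is fixed at half the most. Time passes only in rows, so rows that repeat a pose let the fingers close. It gives the time, the measured TCP pose, the force, the opening and the grip force at its end, in the units of the state.
- arm.observe(): the state, without advancing time (a new reading comes with each control period).
- imaging.get_image(name): name is "scene" or "side" or "wrist"; returns a dict with "img" (400x640x3 uint8, red, green, blue), "z_map" (400x640 float32, m along the optical axis (not along the pixel's ray), 0 where there is no reading), "K" (3x3 intrinsics, pixels), "cam_to_world" (4x4, takes a point from camera to world coordinates); the wrist camera has in their place "T_tool_cam" (4x4, takes a point from camera to tool coordinates, whose origin is the TCP and whose axes are the flange's). Camera axes: x right, y down, z forward; pixel columns grow to the right and rows downward; lengths in m; the calibration is good to about 2 mm. The wrist camera is an equidistant fisheye: a pixel r from the principal point sees the ray r / f radians off the axis. A picture is of the moment at which its call begins: read the wrist's pose just before it.
- job.sign_off(): hands the job in; it is judged then, once.
Trained networks look in the newest picture that a camera, given by its name, has taken for a name from the list of things; names that differ only in an ending like _2 or _b are one class to them, and where a whole thing is asked for, a point or a joint stands for the part that bears it (a point fixed in the world has none). Each returns a list of dicts, best first, with "p" (0 to 1); they miss things now and then, are a little off and sometimes report something else, mostly with a low value. They report only what shows in the picture. A call takes as long as a camera call. They do not tell look-alikes from the thing itself.
- outline_of(camera, target): "pixels" (400x640 bool, what is visible of it) and "bbox" ([centre column, centre row, width, height] in pixels, round what is visible of it).
- place_of(camera, target): "location" ([row, column] in pixels: a listed point, or the origin of a listed thing).
The state is a dict: "time": time; "q": joint angles; "joint_velocities": joint speeds; "joint_torque": joint torques, N m; "eef_pos": TCP position; "orientation": TCP orientation; "contact_force": force on the tool from outside, world axes, zero at the start; "wrist_torque": the same for the moment, N m; "grip_width": opening from 0.0 (shut) to 1.0 (fully open); "finger_force": force on a finger pad.
Only numpy, scipy, OpenCV 4.12 (cv2) and the standard library are available. Lean on these libraries where they do the work, as an engineer would, in place of code of your own. Each camera call takes 0.05 s, during which the arm holds its last target. There are 200 camera calls.

## Working session

There is one attempt and no reset: what is moved stays moved. The work goes in short steps, Python scripts to look and compute and a tool call to move; the robot and the scene stay as the last step left them, time stands still between calls to the robot, and variables do not carry over. Pictures are saved under pics/ and viewed, at most 14 in all, crops included, and the job is handed in when it is done.

Besides the shell and the picture viewer there is one more tool, called after "Call:" as name(argument=value, ...), one argument or row to a line, values as JSON. step_arm: Moves the arm, as the interface text tells. Its arguments: {"type":"object","properties":{"steps":{"type":"array"}},"required":["steps"]}

```bash
mkdir -p pics
cat > h.py <<'E'
import numpy as np, cv2
from station import arm, imaging, job, outline_of, place_of
from scipy.spatial.transform import Rotation as R
def shot(n):
    s=arm.observe(); d=imaging.get_image(n); d['s']=s
    if n=='wrist':
        T=np.eye(4); q=s['orientation']; T[:3,:3]=R.from_quat([q[1],q[2],q[3],q[0]]).as_matrix(); T[:3,3]=s['eef_pos']
        d['cam_to_world']=T@d['T_tool_cam']
    d['fish']=n=='wrist'
    return d
def rays(d,rc):
    rc=np.atleast_2d(np.asarray(rc,float)); K=d['K']
    x=(rc[:,1]-K[0,2])/K[0,0]; y=(rc[:,0]-K[1,2])/K[1,1]
    if d['fish']:
        t=np.hypot(x,y)+1e-12; v=np.c_[x/t*np.sin(t),y/t*np.sin(t),np.cos(t)]
    else: v=np.c_[x,y,np.ones_like(x)]
    return v
def atz(d,rc,z):
    T=d['cam_to_world']; v=rays(d,rc)@T[:3,:3].T; o=T[:3,3]
    return o+v*((z-o[2])/v[:,2])[:,None]
def pts(d,rc):
    rc=np.atleast_2d(rc).astype(int); z=d['z_map'][rc[:,0],rc[:,1]]; v=rays(d,rc); v=v/v[:,2:]*z[:,None]
    T=d['cam_to_world']; return v@T[:3,:3].T+T[:3,3]
def save(d,n,crop=None,s=1):
    im=d['img'][...,::-1]
    if crop: im=im[crop[0]:crop[1],crop[2]:crop[3]]
    cv2.imwrite('pics/'+n,cv2.resize(im,None,fx=s,fy=s,interpolation=cv2.INTER_CUBIC))
E
python3 - <<'E'
from h import *
np.set_printoptions(precision=3,suppress=True)
print(arm.observe())
for c in ['scene','side']:
    d=shot(c); save(d,c+'0.png',None,1.25); print(c,d['K'].tolist(),d['cam_to_world'])
    for t in ['pot','flange_hole','cover_handle','knob1_grip','pin_grip','blank1_center','start_top','resin','polisher','quartz','pad_green','pad_brown']:
        for p in place_of(c,t)[:6]:
            l=p['location']; r=np.clip(np.round(l),0,[399,639]).astype(int)
            print(t,round(p['p'],2),np.round(l),pts(d,r)[0])
E
```

```text
{'time': 0.0, 'q': array([ 1.223,  0.087,  0.175,  1.66 , -0.   ,  1.571]), 'joint_velocities': array([-0.   , -0.   ,  0.   ,  0.   ,  0.002,  0.001]), 'joint_torque': array([ -0.001, -52.039,  46.48 ,   0.016,  -0.   ,  -0.   ]), 'eef_pos': array([0.187, 0.517, 0.198]), 'orientation': array([-0.   ,  0.173,  0.985, -0.001]), 'contact_force': array([-0.357, -0.177,  0.493]), 'wrist_torque': array([-0.037,  0.038,  0.001]), 'finger_force': 0.0, 'grip_width': 1.001730599711659}
scene [[419.73793758637174, 0.0, 319.7355398639619], [0.0, 419.73793758637174, 204.46167823038627], [0.0, 0.0, 1.0]] [[ 0.851  0.362 -0.38   1.004]
 [ 0.525 -0.597  0.607 -0.731]
 [-0.007 -0.716 -0.698  0.99 ]
 [ 0.     0.     0.     1.   ]]
pot 0.81 [220. 323.] [ 0.561 -0.006  0.098]
flange_hole 0.55 [222. 296.] [ 0.491 -0.045  0.086]
cover_handle 0.64 [162. 386.] [0.63  0.263 0.159]
knob1_grip 0.42 [153. 362.] [0.536 0.28  0.147]
pin_grip 0.63 [150. 346.] [0.454 0.323 0.1  ]
blank1_center 0.55 [288. 253.] [ 0.494 -0.265  0.025]
blank1_center 0.51 [240. 231.] [ 0.328 -0.162  0.023]
blank1_center 0.49 [270. 199
[... 893 characters left out ...]
blank1_center 0.5 [276. 264.] [ 0.315 -0.17   0.023]
blank1_center 0.48 [287. 327.] [ 0.481 -0.258  0.032]
blank1_center 0.48 [313. 272.] [ 0.316 -0.294  0.023]
blank1_center 0.42 [308. 416.] [ 0.708 -0.373  0.009]
blank1_center 0.36 [281. 366.] [ 0.596 -0.264  0.027]
start_top 0.51 [209. 348.] [ 0.598 -0.065  0.123]
start_top 0.5 [130. 298.] [0.526 0.298 0.164]
resin 0.86 [265. 407.] [ 0.728 -0.249  0.039]
polisher 0.85 [129. 298.] [0.566 0.499 0.012]
quartz 0.59 [218. 388.] [ 0.752 -0.037  0.006]
pad_green 0.73 [207. 306.] [ 0.481 -0.004  0.1  ]
pad_green 0.66 [306. 417.] [ 0.714 -0.367  0.007]
pad_green 0.56 [146. 326.] [0.599 0.193 0.162]
pad_brown 0.92 [354. 396.] [ 0.606 -0.482  0.005]
```

View pics/scene0.png

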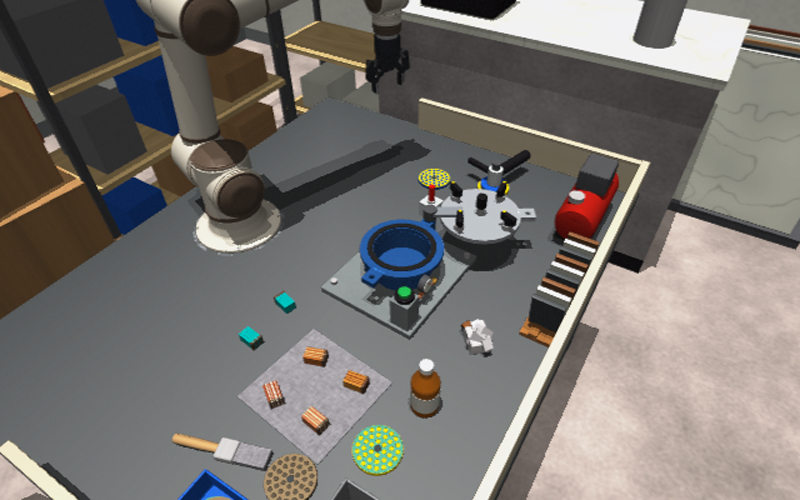

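View pics/side0.png

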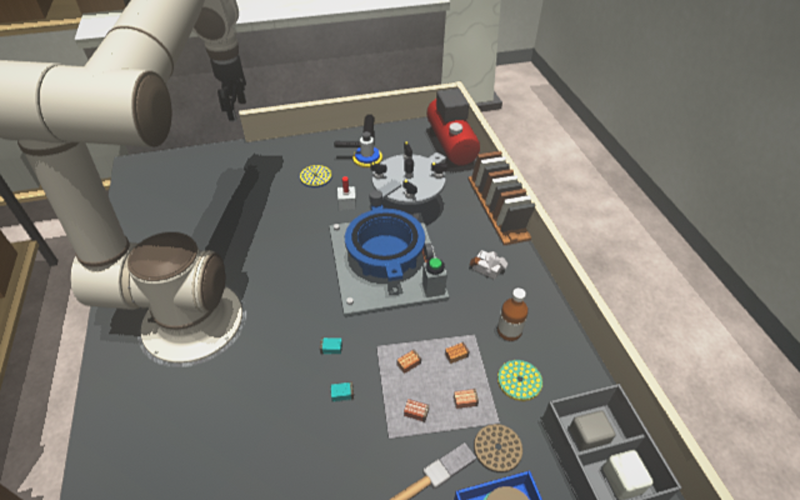

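The mat carries four brown banded blanks, at about (315,355), (356,380), (273,393) and (315,419) in the 800-px scene view. The two turquoise look-alikes, at (285,301) and (250,337), lie off the mat. The pot is at (402,245), the open cover at (482,215), and the red pin in its block at (431,195).

```bash
cat >> h.py <<'E'
def cloud(d):
    g=np.stack(np.mgrid[0:400,0:640],-1).reshape(-1,2); return pts(d,g).reshape(400,640,3)
def circ(P,r=None):
    A=np.c_[2*P[:,:2],np.ones(len(P))]; s=np.linalg.lstsq(A,(P[:,:2]**2).sum(1),rcond=None)[0]
    return s[:2],np.sqrt(s[2]+s[:2]@s[:2])
def blanks(d,zlo=0.018,zhi=0.034,box=(0.38,0.72,-0.45,-0.15)):
    C=cloud(d); h=cv2.cvtColor(d['img'],cv2.COLOR_RGB2HSV)
    m=(C[...,2]>zlo)&(C[...,2]<zhi)&(C[...,0]>box[0])&(C[...,0]<box[1])&(C[...,1]>box[2])&(C[...,1]<box[3])
    n,l,st,_=cv2.connectedComponentsWithStats(m.astype(np.uint8)); out=[]
    for i in range(1,n):
        if st[i,4]<60: continue
        P=C[l==i]; r=cv2.minAreaRect(P[:,:2].astype(np.float32)*1000)
        b=cv2.boxPoints(r); e=[b[1]-b[0],b[2]-b[1]]; e=max(e,key=np.linalg.norm)
        hh=h[l==i]; out.append((np.array(r[0])/1000,sorted(r[1]),np.arctan2(e[1],e[0])%np.pi,P[:,2].mean(),st[i,4],np.median(hh,0)))
    return out
E
python3 - <<'E'
from h import *
np.set_printoptions(precision=4,suppress=True)
for c in ['scene','side']:
    d=shot(c); C=cloud(d); h=cv2.cvtColor(d['img'],cv2.COLOR_RGB2HSV)
    for b in blanks(d): print(c,b)
    x,y,z=C[...,0],C[...,1],C[...,2]
    blue=(h[...,0]>100)&(h[...,0]<125)&(h[...,1]>120)&(z>.094)&(z<.106)&(abs(y)<.25)&(x>.3)&(x<.7)
    P=C[blue]; 
    # gasket + flange ring boundary: angular outer radius
    c0,_=circ(P); 
    for k in range(6):
        v=P[:,:2]-c0; a=np.arctan2(v[:,1],v[:,0]); r=np.hypot(*v.T); bins=((a+np.pi)/(2*np.pi)*48).astype(int)
        o=np.array([P[bins==i][np.argmax(r[bins==i])] for i in range(48) if (bins==i).sum()>3]); ro=np.hypot(*(o[:,:2]-c0).T)
        o=o[ro<np.median(ro)+.008]; c0,rr=circ(o)
    v=P[:,:2]-c0; r=np.hypot(*v.T); L=P[r>rr+.008]; print('pot',c0,rr,'lug pts',len(L))
    for s in (L[L[:,1]<c0[1]],L[L[:,1]>=c0[1]]):
        if len(s): print('  lug mean',s.mean(0),len(s), np.degrees(np.arctan2(*(s.mean(0)[:2]-c0)[::-1])))
    m=(z>.112)&(z<.121)&(x>.4)&(x<.8)&(y>.08)&(y<.45)
    P=C[m]; hull=cv2.convexHull(P[:,:2].astype(np.float32)*1000)[:,0]/1000
    c0,rr=circ(hull); 
    for k in range(5):
        e=abs(np.hypot(*(hull-c0).T)-.105); o=hull[e<np.median(e)+.004]; c0,rr=circ(o)
    print('cover',c0,rr); v=P[:,:2]-c0; L=P[np.hypot(*v.T)>.112]; print(' lug',L.mean(0),len(L))
    red=((h[...,0]<6)|(h[...,0]>174))&(h[...,1]>150)&(z>.05)&(z<.15)&(x<.52)&(y>.2)&(y<.4)
    print('pin',C[red].mean(0),C[red].min(0),C[red].max(0),red.sum())
    g=(h[...,0]>50)&(h[...,0]<75)&(h[...,1]>140)&(abs(y)<.13)&(z>.05)&(z<.15)&(x>.4)
    P=C[g];P=P[P[:,2]>P[:,2].max()-.006]; print('start',P.mean(0),P.min(0),P.max(0),g.sum())
    dk=(h[...,2]<70)&(z>.135)&(z<.185)&(x>.45)&(x<.75)&(y>.12)&(y<.4)
    n,l,st,ce=cv2.connectedComponentsWithStats(dk.astype(np.uint8))
    for i in range(1,n):
        if st[i,4]>15: print(' dark',C[l==i].mean(0),C[l==i][:,2].max(),st[i,4])
E
```

```text
scene (array([ 0.4815, -0.2563]), [32.70280456542969, 49.190914154052734], np.float32(0.3960528), np.float64(0.026549246050914663), np.int32(191), array([ 13., 158., 206.]))
scene (array([ 0.5953, -0.2609]), [34.23221206665039, 48.857444763183594], np.float32(0.17050758), np.float64(0.0263128096449135), np.int32(213), array([ 15., 188., 192.]))
scene (array([ 0.4643, -0.3761]), [29.817699432373047, 50.87862014770508], np.float32(2.5878096), np.float64(0.026821343060004055), np.int32(209), array([ 10., 101., 193.]))
scene (array([ 0.5761, -0.3774]), [30.93157958984375, 50.53926086425781], np.float32(3.0094666), np.float64(0.026712562188254175), np.int32(245), array([ 12., 110., 220.]))
pot [0.5054 0.0724] 0.10386532619389921 lug pts 124
  lug mean [ 0.4993 -0.0549  0.099 ] 102 -92.74496587429009
  lug mean [0.5141 0.1907 0.0982] 22 85.83926448699594
cover [0.6229 0.272 ] 0.10669595613794401
 lug [0.6818 0.3062 0.1161] 96
pin [0.4509 0.3243 0.0825] [0.4419 0.3181 0.0541] [0.4576 0.3339 0.1022] 48
start [ 0.5982 -0.0673  0.1216] [ 0.585  -0.0808  0.1193] [ 0.613  -0.0527  0.1251] 88
 da
[... 903 characters left out ...]
.int32(223), array([  9.,  90., 197.]))
pot [0.5052 0.0732] 0.1036015053501634 lug pts 105
  lug mean [ 0.4979 -0.0535  0.1006] 91 -93.31240235317456
  lug mean [0.5114 0.1878 0.0985] 14 86.90307135157538
cover [0.6216 0.2717] 0.10563768500498925
 lug [0.6711 0.3021 0.1167] 79
pin [0.4476 0.3251 0.0871] [0.4416 0.3169 0.0596] [0.4539 0.3353 0.1047] 32
start [ 0.5963 -0.0679  0.123 ] [ 0.5849 -0.083   0.12  ] [ 0.6094 -0.0561  0.126 ] 54
 dark [0.6398 0.3444 0.1549] 0.16848958231188937 46
 dark [0.6208 0.2642 0.1622] 0.17634953687652433 67
 dark [0.5399 0.2861 0.1515] 0.16322800849711927 67
 dark [0.7073 0.2468 0.1518] 0.16226559627931403 73
 dark [0.6013 0.1814 0.1533] 0.16478561811294734 62
```

```bash
cat >> h.py <<'E'
def Rpsi(p): return np.array([[-np.sin(p),np.cos(p),0],[np.cos(p),np.sin(p),0],[0,0,-1.]])
def plan(wps,start=None):
    """wps: (x,y,z,psi_deg or None); psi taken mod 180 nearest the start"""
    s=arm.observe()
    if start is None:
        q=s['orientation']; R0=R.from_quat([q[1],q[2],q[3],q[0]]).as_matrix(); p0=s['eef_pos']
    else: p0=np.array(start[:3]); R0=Rpsi(np.radians(start[3]))
    p_=np.degrees(np.arctan2(R0[1,1],R0[0,1])); print('t %.1f'%s['time'],'psi %.1f'%p_,'q',np.round(s['q'],2),'pos',np.round(s['eef_pos'],4),'jaw %.2f'%s['grip_width'])
    pp,pa=np.array(p0),p_
    for w in wps:
        a=p_ if w[3] is None else w[3]
        if len(w)<5: a=p_+((a-p_+90)%180-90)
        Rt=Rpsi(np.radians(a)) ; v=R0.T@(np.array(w[:3])-p0)/.4; r=R.from_matrix(R0.T@Rt).as_rotvec()/np.pi
        n=max(np.linalg.norm(np.array(w[:3])-pp)/.05,abs(a-pa)/8.59); pp,pa=np.array(w[:3]),a
        print('xyz',np.round(v,4).tolist(),'dr',np.round(r,4).tolist(),'rows %.1f'%n,'psi %.0f'%a)
E
python3 - <<'E'
from h import *
a=np.degrees(.394)+90
plan([(.482,-.2555,.12,a),(.482,-.2555,.006,a),(.482,-.2555,.20,a)])
E
```

```text
t 1.4 psi 70.1 q [1.22 0.09 0.18 1.66 0.   1.57] pos [0.1874 0.5171 0.1986] jaw 1.00
xyz [-1.3506, -1.5649, 0.1964] dr [-0.0, -0.0, -0.2361] rows 16.6 psi 113
xyz [-1.3506, -1.5648, 0.4814] dr [-0.0, -0.0, -0.2361] rows 2.3 psi 113
xyz [-1.3506, -1.5649, -0.0036] dr [-0.0, -0.0, -0.2361] rows 3.9 psi 113
```

```bash
sed -i "s/if len(w)<5: a=p_+((a-p_+90)%180-90)/if len(w)<5: b=np.degrees(np.arctan2(w[1],w[0])); a=b+((a-b+90)%180-90)/" h.py
python3 - <<'E'
from h import *
a=np.degrees(.394)+90
plan([(.335,.13,.17,0),(.482,-.2555,.12,a),(.482,-.2555,.006,a),(.482,-.2555,.20,a)])
E
```

```text
t 1.4 psi 70.1 q [1.22 0.09 0.18 1.66 0.   1.57] pos [0.1874 0.5171 0.1986] jaw 1.00
xyz [-0.6766, -0.784, 0.0714] dr [-0.0, 0.0, 0.3893] rows 8.3 psi 0
xyz [-1.3506, -1.5649, 0.1964] dr [-0.0, 0.0, 0.7639] rows 8.3 psi -67
xyz [-1.3506, -1.5648, 0.4814] dr [-0.0, 0.0, 0.7639] rows 2.3 psi -67
xyz [-1.3506, -1.5649, -0.0036] dr [-0.0, 0.0, 0.7639] rows 3.9 psi -67
```

Call:
step_arm(
  steps=[
    {"xyz": [-0.68,-0.78,0],"dr": [0,0,0.39],"jaw": 1},
    {"xyz": [-0.68,-0.78,0],"dr": [0,0,0.39],"jaw": 1},
    {"xyz": [-0.68,-0.78,0],"dr": [0,0,0.39],"jaw": 1},
    {"xyz": [-0.68,-0.78,0],"dr": [0,0,0.39],"jaw": 1},
    {"xyz": [-0.68,-0.78,0],"dr": [0,0,0.39],"jaw": 1},
    {"xyz": [-0.68,-0.78,0],"dr": [0,0,0.39],"jaw": 1},
    {"xyz": [-0.68,-0.78,0],"dr": [0,0,0.39],"jaw": 1},
    {"xyz": [-0.68,-0.78,0],"dr": [0,0,0.39],"jaw": 1},
    {"xyz": [-0.68,-0.78,0],"dr": [0,0,0.39],"jaw": 1},
  ],
)

```text
time: 2.3
eef_pos: [0.3377, 0.1275, 0.1989]
orientation: [0.001, 0.711, 0.703, 0.0]
contact_force: [-0.1, 0.6, 0.0]
grip_width: 0.997
finger_force: 0.0
```

Run:
```python
from h import *
d=shot('scene')
for b in blanks(d): print(np.round(b[0],4),round(np.degrees(b[2]),1))
a=np.degrees(.394)+90
plan([(.482,-.2555,.12,a),(.482,-.2555,.006,a),(.482,-.2555,.20,a)])
```

```text
[ 0.4807 -0.2554] 18.0
[ 0.5956 -0.2609] 8.8
[ 0.4646 -0.3762] 148.5
[ 0.5766 -0.3771] 173.0
t 2.4 psi -0.6 q [ 0.36 -0.36 -0.22  1.71 -0.    1.94] pos [0.3378 0.1277 0.1989] jaw 1.00
xyz [-0.9541, 0.3698, 0.198] dr [0.0004, -0.0001, 0.3714] rows 8.3 psi -67
xyz [-0.954, 0.3695, 0.483] dr [0.0004, -0.0001, 0.3714] rows 2.3 psi -67
xyz [-0.9542, 0.37, -0.002] dr [0.0004, -0.0001, 0.3714] rows 3.9 psi -67
```

Call:
step_arm(
  steps=[
    {"xyz": [-0.954,0.37,0.1],"dr": [0,0,0.371],"jaw": 1},
    {"xyz": [-0.954,0.37,0.1],"dr": [0,0,0.371],"jaw": 1},
    {"xyz": [-0.954,0.37,0.1],"dr": [0,0,0.371],"jaw": 1},
    {"xyz": [-0.954,0.37,0.1],"dr": [0,0,0.371],"jaw": 1},
    {"xyz": [-0.954,0.37,0.1],"dr": [0,0,0.371],"jaw": 1},
    {"xyz": [-0.954,0.37,0.1],"dr": [0,0,0.371],"jaw": 1},
    {"xyz": [-0.954,0.37,0.1],"dr": [0,0,0.371],"jaw": 1},
    {"xyz": [-0.954,0.37,0.1],"dr": [0,0,0.371],"jaw": 1},
    {"xyz": [-0.954,0.37,0.1],"dr": [0,0,0.371],"jaw": 1},
    {"xyz": [-0.954,0.37,0.1],"dr": [0,0,0.371],"jaw": 1},
  ],
)

```text
time: 3.35
eef_pos: [0.4843, -0.2516, 0.1574]
orientation: [-0.001, 0.98, 0.2, -0.001]
contact_force: [-0.4, 0.1, -0.4]
grip_width: 1.001
finger_force: 0.0
```

Run:
```python
from h import *
d=shot('scene'); e=shot('side')
for b in blanks(e): print(np.round(b[0],4),round(np.degrees(b[2]),1))
w=shot('wrist'); save(w,'w1.png'); print(w['K'],w['T_tool_cam'].round(3))
for p in place_of('wrist','blank1_center')[:5]: print(round(p['p'],2),np.round(p['location']),atz(w,p['location'],.02)[0].round(4))
a=np.degrees(.394)+90
plan([(.482,-.2555,.12,a),(.482,-.2555,.006,a),(.482,-.2555,.20,a)])
```

```text
[ 0.5956 -0.2599] 10.5
[ 0.4822 -0.2545] 19.6
[ 0.5767 -0.3758] 172.7
[ 0.4648 -0.375 ] 147.9
[[309.70691629   0.         318.88412756]
 [  0.         309.70691629 201.53974166]
 [  0.           0.           1.        ]] [[-0.001 -0.962 -0.273  0.07 ]
 [ 1.    -0.001 -0.001  0.001]
 [ 0.    -0.273  0.962 -0.176]
 [ 0.     0.     0.     1.   ]]
0.69 [184. 325.] [ 0.486  -0.2569  0.02  ]
0.57 [313. 295.] [ 0.3233 -0.2869  0.02  ]
t 3.5 psi -66.8 q [-0.48  0.06  0.07  1.58  0.    2.26] pos [ 0.484  -0.2495  0.1592] jaw 1.00
xyz [-0.0106, 0.0118, 0.0981] dr [0.0001, -0.0002, 0.0036] rows 0.8 psi -67
xyz [-0.0108, 0.0117, 0.3831] dr [0.0001, -0.0002, 0.0036] rows 2.3 psi -67
xyz [-0.0105, 0.0119, -0.1019] dr [0.0001, -0.0002, 0.0036] rows 3.9 psi -67
```

Call:
step_arm(
  steps=[
    {"xyz": [-0.01,0.012,0.1],"dr": [0,0,0.01],"jaw": 1},
    {"xyz": [-0.01,0.012,0.22],"dr": [0,0,0.01],"jaw": 1},
    {"xyz": [-0.01,0.012,0.32],"dr": [0,0,0.01],"jaw": 1},
    {"xyz": [-0.01,0.012,0.383],"dr": [0,0,0.01],"jaw": 1},
    {"xyz": [-0.01,0.012,0.383],"dr": [0,0,0.01],"jaw": 1},
    {"xyz": [-0.01,0.012,0.383],"dr": [0,0,0.01],"jaw": 0},
    {"xyz": [-0.01,0.012,0.383],"dr": [0,0,0.01],"jaw": 0},
    {"xyz": [-0.01,0.012,0.383],"dr": [0,0,0.01],"jaw": 0},
    {"xyz": [-0.01,0.012,0.383],"dr": [0,0,0.01],"jaw": 0},
    {"xyz": [-0.01,0.012,0.383],"dr": [0,0,0.01],"jaw": 0},
    {"xyz": [-0.01,0.012,0.383],"dr": [0,0,0.01],"jaw": 0},
  ],
)

```text
time: 4.65
eef_pos: [0.4823, -0.257, 0.0056]
orientation: [0.0, 0.983, 0.185, 0.0]
contact_force: [0.2, 0.6, 1.3]
grip_width: 0.002
finger_force: 0.0
```

Run:
```python
from h import *
s=arm.observe(); print(s['eef_pos'],s['grip_width'],s['finger_force'],s['contact_force'])
plan([(.482,-.2555,.18,None),(.48,.073,.18,-90),(.48,.073,.055,-90),(.48,.073,.18,-90)])
```

```text
[ 0.48226691 -0.25698998  0.00564693] 0.0019033847969832192 0.0 [0.23590036 0.56323154 1.29368198]
t 4.7 psi -68.7 q [-0.49  0.09 -0.19  1.29 -0.    2.28] pos [ 0.4823 -0.257   0.0056] jaw 0.00
xyz [0.0008, -0.0036, -0.4359] dr [0.0001, -0.0001, 0.0] rows 3.5 psi -69
xyz [0.2943, -0.7706, -0.436] dr [0.0001, 0.0001, -0.8817] rows 18.5 psi 90
xyz [0.2942, -0.7707, -0.1235] dr [0.0001, 0.0001, -0.8817] rows 2.5 psi 90
xyz [0.2943, -0.7706, -0.436] dr [0.0001, 0.0001, -0.8817] rows 2.5 psi 90
```

View pics/w1.png

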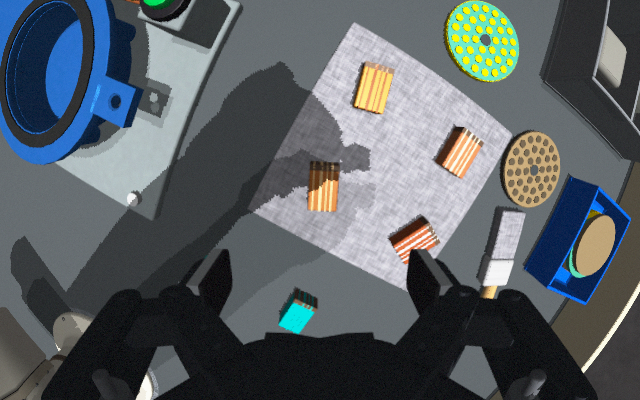

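The fingers at (215,280) and (425,280) straddled a blank at (323,187), but the jaws closed empty. I'll look at where the blank is now.

Run:
```python
from h import *
d=shot('scene'); e=shot('side')
for b in blanks(d)+blanks(e): print(np.round(b[0],4),np.round(b[1]),round(np.degrees(b[2]),1))
w=shot('wrist'); save(w,'w2.png',(100,400,120,520),1); save(e,'s2.png',(230,340,200,420),3)
```

```text
[ 0.4818 -0.2559] [32. 48.] 19.8
[ 0.5954 -0.2614] [32. 49.] 5.7
[ 0.464  -0.3757] [30. 52.] 148.5
[ 0.5765 -0.3778] [31. 51.] 174.3
[ 0.5952 -0.2598] [33. 50.] 8.9
[ 0.4811 -0.2547] [31. 49.] 19.6
[ 0.576  -0.3763] [32. 49.] 173.0
[ 0.465  -0.3752] [32. 48.] 147.2
```

View pics/s2.png

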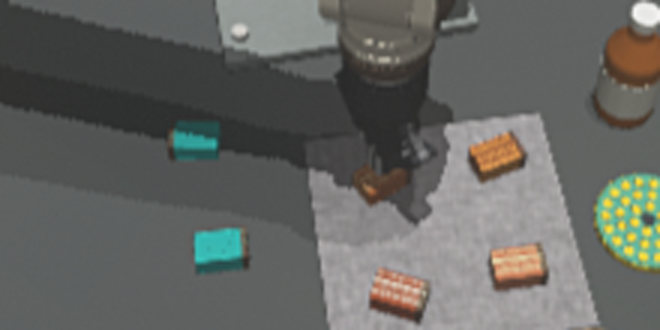

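View pics/w2.png

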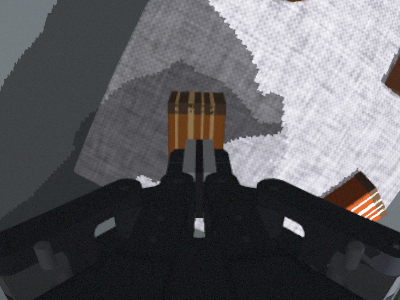

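Run:
```python
from h import *
np.set_printoptions(precision=4,suppress=True)
w=shot('wrist'); print(arm.observe()['eef_pos'])
C=cloud(w)
for r in range(185,300,6): print(r,[C[r,c].round(3).tolist() for c in (300,312,319,326,338)])
save(w,'w3.png',(180,300,240,400),5)
```

```text
[ 0.4821 -0.2569  0.0053]
185 [[0.506, -0.236, 0.005], [0.509, -0.243, 0.005], [0.51, -0.247, 0.004], [0.512, -0.251, 0.004], [0.514, -0.257, 0.004]]
191 [[0.503, -0.238, 0.006], [0.505, -0.244, 0.005], [0.507, -0.248, 0.006], [0.508, -0.252, 0.005], [0.511, -0.259, 0.004]]
197 [[0.503, -0.238, 0.019], [0.505, -0.245, 0.018], [0.507, -0.248, 0.017], [0.508, -0.252, 0.018], [0.51, -0.258, 0.017]]
203 [[0.503, -0.239, 0.029], [0.505, -0.245, 0.029], [0.506, -0.248, 0.028], [0.508, -0.252, 0.028], [0.51, -0.257, 0.028]]
209 [[0.5, -0.24, 0.028], [0.502, -0.246, 0.03], [0.503, -0.249, 0.029], [0.505, -0.253, 0.028], [0.507, -0.258, 0.03]]
215 [[0.496, -0.242, 0.027], [0.499, -0.247, 0.029], [0.5, -0.251, 0.027], [0.502, -0.254, 0.029], [0.547, -0.232, 0.181]]
221 [[0.493, -0.243, 0.028], [0.496, -0.248, 0.03], [0.497, -0.252, 0.029], [0.499, -0.255, 0.028], [0.501, -0.261, 0.029]]
227 [[0.491, -0.244, 0.029], [0.493, -0.25, 0.029], [0.494, -0.253, 0.028], [0.495, -0.257, 0.028], [0.498, -0.262, 0.029]]
233 [[0.487, -0.245, 0.029], [0.49, -0.251, 0.028], [0.491, -0.254, 0.029], [0.492, -0
[... 704 characters left out ...]
074], [0.494, -0.253, 0.075], [0.494, -0.256, 0.073], [0.492, -0.262, 0.066]]
275 [[0.493, -0.246, 0.082], [0.492, -0.251, 0.077], [0.492, -0.254, 0.076], [0.494, -0.256, 0.077], [0.498, -0.259, 0.083]]
281 [[0.492, -0.247, 0.085], [0.494, -0.251, 0.085], [0.49, -0.255, 0.076], [0.495, -0.256, 0.084], [0.498, -0.259, 0.087]]
287 [[0.492, -0.247, 0.089], [0.493, -0.251, 0.087], [0.487, -0.256, 0.077], [0.494, -0.256, 0.086], [0.497, -0.259, 0.089]]
293 [[0.492, -0.247, 0.093], [0.49, -0.252, 0.087], [0.485, -0.257, 0.077], [0.494, -0.256, 0.091], [0.497, -0.259, 0.093]]
299 [[0.492, -0.247, 0.097], [0.487, -0.253, 0.086], [0.482, -0.258, 0.076], [0.492, -0.256, 0.091], [0.497, -0.259, 0.096]]
```

View pics/w3.png

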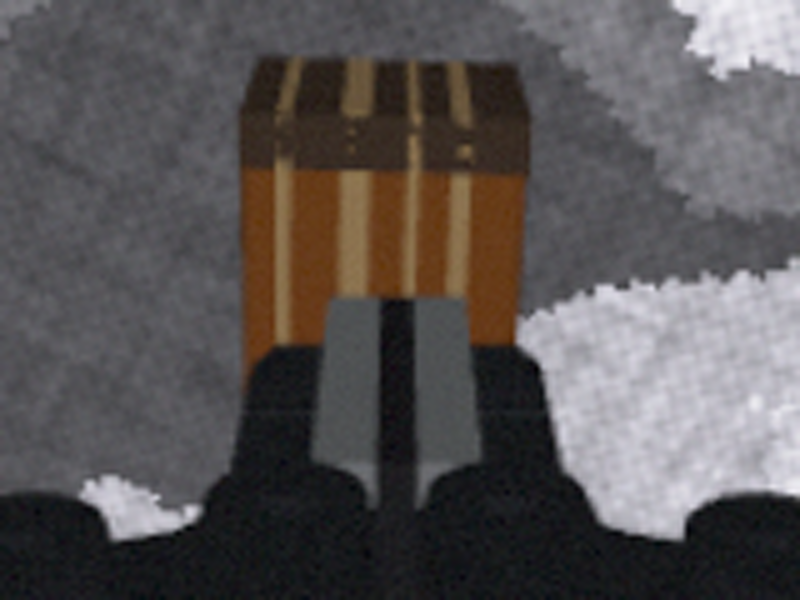

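Run:
```python
from h import *
for c in ('side','scene'):
    d=shot(c); C=cloud(d); m=(np.hypot(C[...,0]-.482,C[...,1]+.257)<.035)&(C[...,2]>.032)&(C[...,2]<.2)
    z=C[...,2][m]; print(c,np.histogram(z,np.arange(.03,.2,.01)),np.sort(z)[:8].round(3))
```

```text
side (array([ 4, 11, 12, 12,  9, 23, 36, 23, 22, 17, 16, 17,  9,  2,  5,  6]), array([0.03, 0.04, 0.05, 0.06, 0.07, 0.08, 0.09, 0.1 , 0.11, 0.12, 0.13,
       0.14, 0.15, 0.16, 0.17, 0.18, 0.19])) [0.032 0.033 0.033 0.034 0.041 0.044 0.045 0.045]
scene (array([ 2, 11, 22,  6,  7, 24, 26, 26, 14, 22, 21, 18,  6,  7, 13, 10]), array([0.03, 0.04, 0.05, 0.06, 0.07, 0.08, 0.09, 0.1 , 0.11, 0.12, 0.13,
       0.14, 0.15, 0.16, 0.17, 0.18, 0.19])) [0.032 0.036 0.041 0.043 0.044 0.045 0.045 0.046]
```

Call:
step_arm(
  steps=[
    {"xyz": [0,0,-0.2],"dr": [0,0,0],"jaw": 1},
    {"xyz": [0,0,-0.2],"dr": [0,0,0],"jaw": 1},
    {"xyz": [0,0,-0.2],"dr": [0,0,0],"jaw": 0.5},
    {"xyz": [0,0,-0.2],"dr": [0,0,0],"jaw": 0.4},
    {"xyz": [0,0,-0.2],"dr": [0,0,0],"jaw": 0.4},
    {"xyz": [0,0,-0.2],"dr": [0,0,0],"jaw": 0.4},
  ],
)

```text
time: 5.55
eef_pos: [0.4815, -0.2565, 0.084]
orientation: [-0.001, 0.983, 0.185, -0.001]
contact_force: [0.0, -0.3, 0.0]
grip_width: 0.4
finger_force: 0.0
```

Run:
```python
from h import *
s=arm.observe(); print(s['eef_pos'],s['grip_width'])
T=s['eef_pos']
for c in ('side','scene'):
    d=shot(c); C=cloud(d); m=(np.hypot(C[...,0]-T[0],C[...,1]-T[1])<.05)&(C[...,2]>.035)&(C[...,2]<.25)
    z=C[...,2][m]; print(c,np.sort(z)[:12].round(3))
w=shot('wrist'); save(w,'w4.png',(150,350,160,480),2)
```

```text
[ 0.48152324 -0.25653386  0.0839685 ] 0.40041867372227363
side [0.035 0.118 0.118 0.12  0.12  0.12  0.121 0.123 0.123 0.124 0.124 0.125]
scene [0.12  0.12  0.12  0.12  0.121 0.122 0.122 0.123 0.123 0.123 0.123 0.123]
```

View pics/w4.png

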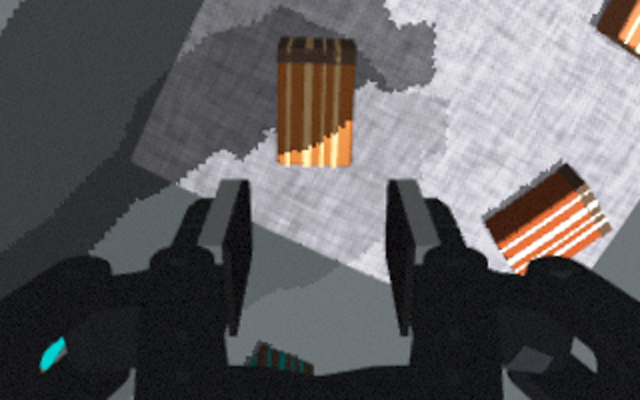

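Run:
```python
from h import *
np.set_printoptions(precision=3,suppress=True)
w=shot('wrist'); w['cam_to_world']=w['T_tool_cam']; C=cloud(w)
print('left finger'); 
for r in range(236,330,8): print(r,C[r,262],C[r,272],C[r,278], C[r,358],C[r,366])
print('palm')
for r in range(325,400,8): print(r,C[r,319],C[r,250],C[r,390])
s=arm.observe(); print(s['eef_pos'],s['q'])
```

```text
left finger
236 [-0.035 -0.051  0.08 ] [-0.035 -0.041  0.08 ] [-0.035 -0.036  0.08 ] [-0.035  0.036  0.08 ] [-0.035  0.043  0.08 ]
244 [-0.043 -0.051  0.079] [ 0.012 -0.021 -0.045] [ 0.012 -0.018 -0.044] [ 0.012  0.019 -0.044] [ 0.012  0.023 -0.044]
252 [ 0.008 -0.026 -0.045] [ 0.012 -0.02  -0.053] [ 0.012 -0.017 -0.053] [ 0.012  0.018 -0.052] [ 0.012  0.021 -0.053]
260 [ 0.012 -0.023 -0.061] [ 0.011 -0.019 -0.059] [ 0.012 -0.016 -0.061] [ 0.009  0.018 -0.055] [ 0.011  0.021 -0.06 ]
268 [ 0.012 -0.022 -0.069] [ 0.012 -0.018 -0.068] [ 0.009 -0.016 -0.062] [ 0.005  0.018 -0.055] [ 0.012  0.019 -0.067]
276 [ 0.013 -0.02  -0.077] [ 0.01  -0.017 -0.072] [ 0.005 -0.016 -0.063] [ 0.002  0.018 -0.056] [ 0.01   0.019 -0.071]
284 [ 0.013 -0.019 -0.083] [ 0.007 -0.018 -0.071] [ 0.002 -0.016 -0.063] [ 0.     0.018 -0.061] [ 0.007  0.019 -0.072]
292 [ 0.013 -0.018 -0.088] [ 0.002 -0.018 -0.071] [-0.001 -0.017 -0.065] [-0.003  0.018 -0.062] [ 0.004  0.019 -0.073]
300 [ 0.018 -0.016 -0.1  ] [ 0.    -0.018 -0.073] [-0.005 -0.017 -0.066] [-0.007  0.018 -0.063] [ 0.001  0.019 -0.074]
308 [ 0.018 -0.01
[... 441 characters left out ...]
84] [ 0.018 -0.017 -0.116] [ 0.019  0.019 -0.116]
341 [ 0.012  0.001 -0.111] [ 0.016 -0.017 -0.116] [ 0.018  0.018 -0.118]
349 [ 0.012  0.001 -0.114] [ 0.017 -0.016 -0.121] [ 0.018  0.018 -0.122]
357 [ 0.012  0.001 -0.118] [ 0.02  -0.014 -0.126] [ 0.02   0.016 -0.126]
365 [ 0.012  0.001 -0.12 ] [ 0.021 -0.014 -0.13 ] [ 0.021  0.016 -0.129]
373 [ 0.011  0.001 -0.122] [ 0.021 -0.013 -0.132] [ 0.02   0.016 -0.131]
381 [ 0.012  0.001 -0.126] [ 0.021 -0.013 -0.134] [ 0.02   0.015 -0.134]
389 [ 0.012  0.001 -0.128] [ 0.021 -0.013 -0.136] [ 0.02   0.015 -0.136]
397 [ 0.012  0.001 -0.131] [ 0.02  -0.012 -0.138] [ 0.07   0.001 -0.176]
[ 0.482 -0.257  0.085] [-0.489  0.065 -0.066  1.44  -0.     2.281]
```

Three cameras agree that the fingertips sit about 38 mm behind the reported TCP. The palm is at tool z -0.111 m rather than -0.073 m. I'll correct every height by that amount.

Call:
step_arm(
  steps=[
    {"xyz": [0,0.002,0],"dr": [0,0,0],"jaw": 0.75},
    {"xyz": [0,0.002,0],"dr": [0,0,0],"jaw": 0.75},
    {"xyz": [0,0.002,0],"dr": [0,0,0],"jaw": 0.75},
    {"xyz": [0,0.002,0.1],"dr": [0,0,0],"jaw": 0.75},
    {"xyz": [0,0.002,0.2],"dr": [0,0,0],"jaw": 0.75},
    {"xyz": [0,0.002,0.26],"dr": [0,0,0],"jaw": 0.75},
    {"xyz": [0,0.002,0.288],"dr": [0,0,0],"jaw": 0.75},
    {"xyz": [0,0.002,0.288],"dr": [0,0,0],"jaw": 0.75},
    {"xyz": [0,0.002,0.288],"dr": [0,0,0],"jaw": 0},
    {"xyz": [0,0.002,0.288],"dr": [0,0,0],"jaw": 0},
    {"xyz": [0,0.002,0.288],"dr": [0,0,0],"jaw": 0},
    {"xyz": [0,0.002,0.288],"dr": [0,0,0],"jaw": 0},
    {"xyz": [0,0.002,0.288],"dr": [0,0,0],"jaw": 0},
    {"xyz": [0,0.002,0.288],"dr": [0,0,0],"jaw": 0},
  ],
)

```text
time: 7.15
eef_pos: [0.4837, -0.2582, -0.0279]
orientation: [0.001, 0.983, 0.185, 0.001]
contact_force: [-0.6, 0.8, 6.5]
grip_width: 0.338
finger_force: 60.8
```

```bash
cat >> h.py <<'E'
ZO=-.038   # reported TCP lies 38 mm beyond the real tips
def tplan(wps): plan([(w[0],w[1],w[2]+ZO)+tuple(w[3:]) for w in wps])
E
python3 - <<'E'
from h import *
s=arm.observe(); print(s['eef_pos'],s['grip_width'],s['finger_force'],s['contact_force'])
tplan([(.482,-.2555,.18,None),(.48,.073,.18,-88,1),(.48,.073,.055,-88,1),(.48,.073,.18,-88,1)])
E
```

```text
[ 0.48368362 -0.25822842 -0.02786568] 0.33757143264982964 60.8090615272522 [-0.58872634  0.77114594  6.48982069]
t 7.2 psi -68.7 q [-0.49  0.11 -0.24  1.22  0.    2.28] pos [ 0.4837 -0.2582 -0.0279] jaw 0.34
xyz [-0.0005, -0.0069, -0.4247] dr [0.0008, -0.0007, 0.0] rows 3.4 psi -69
xyz [0.2931, -0.7739, -0.4259] dr [0.0006, -0.0008, 0.1072] rows 6.6 psi -88
xyz [0.2924, -0.7746, -0.1134] dr [0.0006, -0.0008, 0.1072] rows 2.5 psi -88
xyz [0.2931, -0.7739, -0.4259] dr [0.0006, -0.0008, 0.1072] rows 2.5 psi -88
```

Call:
step_arm(
  steps=[
    {"xyz": [0,0,-0.12],"dr": [0,0,0],"jaw": 0},
    {"xyz": [0,0,-0.24],"dr": [0,0,0],"jaw": 0},
    {"xyz": [0,0,-0.36],"dr": [0,0,0],"jaw": 0},
    {"xyz": [0.04,-0.1,-0.42],"dr": [0,0,0],"jaw": 0},
    {"xyz": [0.288,-0.752,-0.42],"dr": [0,0,0],"jaw": 0},
    {"xyz": [0.288,-0.752,-0.42],"dr": [0,0,0],"jaw": 0},
    {"xyz": [0.288,-0.752,-0.42],"dr": [0,0,0],"jaw": 0},
    {"xyz": [0.288,-0.752,-0.42],"dr": [0,0,0],"jaw": 0},
    {"xyz": [0.288,-0.752,-0.42],"dr": [0,0,0],"jaw": 0},
    {"xyz": [0.288,-0.752,-0.42],"dr": [0,0,0],"jaw": 0},
    {"xyz": [0.288,-0.752,-0.42],"dr": [0,0,0],"jaw": 0},
    {"xyz": [0.288,-0.752,-0.3],"dr": [0,0,0],"jaw": 0},
    {"xyz": [0.288,-0.752,-0.19],"dr": [0,0,0],"jaw": 0},
    {"xyz": [0.288,-0.752,-0.1],"dr": [0,0,0],"jaw": 0},
    {"xyz": [0.288,-0.752,-0.09],"dr": [0,0,0],"jaw": 0},
    {"xyz": [0.288,-0.752,-0.09],"dr": [0,0,0],"jaw": 0},
    {"xyz": [0.288,-0.752,-0.09],"dr": [0,0,0],"jaw": 0.55},
    {"xyz": [0.288,-0.752,-0.09],"dr": [0,0,0],"jaw": 0.55},
    {"xyz": [0.288,-0.752,-0.09],"dr": [0,0,0],"jaw": 0.55},
    {"xyz": [0.288,-0.752,-0.2],"dr": [0,0,0],"jaw": 0.55},
  ],
)

```text
time: 9.15
eef_pos: [0.4777, 0.0641, 0.0467]
orientation: [-0.0, 0.983, 0.185, -0.004]
contact_force: [0.5, 0.6, 0.9]
grip_width: 0.543
finger_force: 0.0
```

Run:
```python
from h import *
d=shot('scene'); e=shot('side')
for b in blanks(d)+blanks(e): print(np.round(b[0],4),round(np.degrees(b[2]),1))
plan([(.482,.064,.14,None),(.5955,-.2603,.14,98),(.5955,-.2603,.10,98),(.5955,-.2603,-.026,98)])
```

```text
[ 0.5953 -0.2615] 9.8
[ 0.4642 -0.376 ] 148.3
[ 0.5764 -0.3772] 173.0
[ 0.5959 -0.2598] 11.8
[ 0.5761 -0.3767] 172.4
[ 0.4647 -0.3753] 149.2
t 9.2 psi -68.7 q [ 0.13 -0.08 -0.26  1.38 -0.    2.9 ] pos [0.4834 0.0649 0.0558] jaw 0.55
xyz [-0.0024, 0.0011, -0.2106] dr [0.0006, -0.0024, 0.0] rows 1.7 psi -69
xyz [-0.0325, 0.8596, -0.2092] dr [0.0003, -0.0024, 0.0739] rows 6.9 psi -82
xyz [-0.0332, 0.8594, -0.1092] dr [0.0003, -0.0024, 0.0739] rows 0.8 psi -82
xyz [-0.0356, 0.8588, 0.2057] dr [0.0003, -0.0024, 0.0739] rows 2.5 psi -82
```

Call:
step_arm(
  steps=[
    {"xyz": [0,0,-0.12],"dr": [0,0,0],"jaw": 0.55},
    {"xyz": [0,0,-0.21],"dr": [0,0,0],"jaw": 0.55},
    {"xyz": [-0.034,0.859,-0.21],"dr": [0,0,0.063],"jaw": 0.75},
    {"xyz": [-0.034,0.859,-0.21],"dr": [0,0,0.063],"jaw": 0.75},
    {"xyz": [-0.034,0.859,-0.21],"dr": [0,0,0.063],"jaw": 0.75},
    {"xyz": [-0.034,0.859,-0.21],"dr": [0,0,0.063],"jaw": 0.75},
    {"xyz": [-0.034,0.859,-0.21],"dr": [0,0,0.063],"jaw": 0.75},
    {"xyz": [-0.034,0.859,-0.21],"dr": [0,0,0.063],"jaw": 0.75},
    {"xyz": [-0.034,0.859,-0.21],"dr": [0,0,0.063],"jaw": 0.75},
    {"xyz": [-0.034,0.859,-0.1],"dr": [0,0,0.063],"jaw": 0.75},
    {"xyz": [-0.034,0.859,0.02],"dr": [0,0,0.063],"jaw": 0.75},
    {"xyz": [-0.034,0.859,0.12],"dr": [0,0,0.063],"jaw": 0.75},
    {"xyz": [-0.034,0.859,0.19],"dr": [0,0,0.063],"jaw": 0.75},
    {"xyz": [-0.034,0.859,0.205],"dr": [0,0,0.063],"jaw": 0.75},
    {"xyz": [-0.034,0.859,0.205],"dr": [0,0,0.063],"jaw": 0.75},
    {"xyz": [-0.034,0.859,0.205],"dr": [0,0,0.063],"jaw": 0},
    {"xyz": [-0.034,0.859,0.205],"dr": [0,0,0.063],"jaw": 0},
    {"xyz": [-0.034,0.859,0.205],"dr": [0,0,0.063],"jaw": 0},
    {"xyz": [-0.034,0.859,0.205],"dr": [0,0,0.063],"jaw": 0},
    {"xyz": [-0.034,0.859,0.205],"dr": [0,0,0.063],"jaw": 0},
  ],
)

```text
time: 11.25
eef_pos: [0.5943, -0.2611, -0.0289]
orientation: [0.001, 0.996, 0.087, 0.002]
contact_force: [0.2, 1.3, 7.2]
grip_width: 0.336
finger_force: 62.6
```

Run:
```python
from h import *
s=arm.observe(); print(s['grip_width'],s['finger_force'],s['contact_force'])
plan([(.528,.082,.14,-69,1),(.528,.082,.008,-69,1)])
```

```text
0.3355913568669848 62.57845840744267 [0.1587794  1.34773662 7.17349334]
t 11.2 psi -80.0 q [-0.41  0.34  0.04  1.26  0.    2.55] pos [ 0.5943 -0.2611 -0.0289] jaw 0.34
xyz [-0.0134, -0.8727, -0.4241] dr [0.0008, -0.0011, -0.0613] rows 7.8 psi -69
xyz [-0.0146, -0.8734, -0.0941] dr [0.0008, -0.0011, -0.0613] rows 2.6 psi -69
```

Call:
step_arm(
  steps=[
    {"xyz": [0,0,-0.12],"dr": [0,0,0],"jaw": 0},
    {"xyz": [0,0,-0.24],"dr": [0,0,0],"jaw": 0},
    {"xyz": [0,0,-0.36],"dr": [0,0,0],"jaw": 0},
    {"xyz": [-0.002,-0.1,-0.43],"dr": [0,0,-0.02],"jaw": 0},
    {"xyz": [-0.014,-0.873,-0.43],"dr": [0,0,-0.061],"jaw": 0},
    {"xyz": [-0.014,-0.873,-0.43],"dr": [0,0,-0.061],"jaw": 0},
    {"xyz": [-0.014,-0.873,-0.43],"dr": [0,0,-0.061],"jaw": 0},
    {"xyz": [-0.014,-0.873,-0.43],"dr": [0,0,-0.061],"jaw": 0},
    {"xyz": [-0.014,-0.873,-0.43],"dr": [0,0,-0.061],"jaw": 0},
    {"xyz": [-0.014,-0.873,-0.43],"dr": [0,0,-0.061],"jaw": 0},
    {"xyz": [-0.014,-0.873,-0.43],"dr": [0,0,-0.061],"jaw": 0},
    {"xyz": [-0.014,-0.873,-0.43],"dr": [0,0,-0.061],"jaw": 0},
    {"xyz": [-0.014,-0.873,-0.3],"dr": [0,0,-0.061],"jaw": 0},
    {"xyz": [-0.014,-0.873,-0.19],"dr": [0,0,-0.061],"jaw": 0},
    {"xyz": [-0.014,-0.873,-0.1],"dr": [0,0,-0.061],"jaw": 0},
    {"xyz": [-0.014,-0.873,-0.1],"dr": [0,0,-0.061],"jaw": 0},
    {"xyz": [-0.014,-0.873,-0.1],"dr": [0,0,-0.061],"jaw": 0.55},
    {"xyz": [-0.014,-0.873,-0.1],"dr": [0,0,-0.061],"jaw": 0.55},
    {"xyz": [-0.014,-0.873,-0.1],"dr": [0,0,-0.061],"jaw": 0.55},
    {"xyz": [-0.014,-0.873,-0.2],"dr": [0,0,-0.061],"jaw": 0.55},
  ],
)

```text
time: 13.25
eef_pos: [0.5247, 0.0819, 0.0457]
orientation: [-0.0, 0.983, 0.182, -0.003]
contact_force: [0.1, 0.8, -0.3]
grip_width: 0.549
finger_force: 0.0
```

Run:
```python
from h import *
d=shot('scene'); e=shot('side')
for b in blanks(d)+blanks(e): print(np.round(b[0],4),round(np.degrees(b[2]),1))
plan([(.528,.082,.14,None),(.5763,-.377,.14,83),(.5763,-.377,-.022,83)])
w=shot('wrist'); save(w,'w5.png')
```

```text
[ 0.4656 -0.3769] 148.3
[ 0.5757 -0.377 ] 172.8
[ 0.5768 -0.3757] 172.9
[ 0.4653 -0.3748] 148.6
t 13.3 psi -69.1 q [ 0.15  0.04 -0.15  1.37 -0.    2.93] pos [0.5299 0.0828 0.0544] jaw 0.55
xyz [-0.0033, 0.0005, -0.2141] dr [0.0006, -0.0026, 0.0] rows 1.7 psi -69
xyz [-0.3006, 1.1154, -0.2145] dr [-0.0001, -0.0027, 0.1552] rows 9.2 psi -97
xyz [-0.3039, 1.1147, 0.1905] dr [-0.0001, -0.0027, 0.1552] rows 3.2 psi -97
```

Call:
step_arm(
  steps=[
    {"xyz": [0,0,-0.12],"dr": [0,0,0],"jaw": 0.55},
    {"xyz": [0,0,-0.21],"dr": [0,0,0],"jaw": 0.55},
    {"xyz": [-0.26,0.97,-0.21],"dr": [0,0,0.155],"jaw": 0.75},
    {"xyz": [-0.26,0.97,-0.21],"dr": [0,0,0.155],"jaw": 0.75},
    {"xyz": [-0.26,0.97,-0.21],"dr": [0,0,0.155],"jaw": 0.75},
    {"xyz": [-0.26,0.97,-0.21],"dr": [0,0,0.155],"jaw": 0.75},
    {"xyz": [-0.26,0.97,-0.21],"dr": [0,0,0.155],"jaw": 0.75},
    {"xyz": [-0.26,0.97,-0.21],"dr": [0,0,0.155],"jaw": 0.75},
    {"xyz": [-0.26,0.97,-0.21],"dr": [0,0,0.155],"jaw": 0.75},
    {"xyz": [-0.26,0.97,-0.21],"dr": [0,0,0.155],"jaw": 0.75},
    {"xyz": [-0.26,0.97,-0.21],"dr": [0,0,0.155],"jaw": 0.75},
  ],
)

```text
time: 14.5
eef_pos: [0.5678, -0.3225, 0.1308]
orientation: [0.0, 0.998, -0.063, -0.0]
contact_force: [-0.2, 0.5, 0.3]
grip_width: 0.747
finger_force: 0.0
```

Run:
```python
from h import *
d=shot('scene')
for b in blanks(d): print(np.round(b[0],4),round(np.degrees(b[2]),1))
plan([(.5763,-.3765,.12,83),(.5763,-.3765,-.022,83)])
```

```text
[ 0.4648 -0.3764] 148.3
[ 0.5767 -0.3772] 172.8
t 14.6 psi -97.2 q [-0.51  0.32  0.32  1.57 -0.    2.75] pos [ 0.5678 -0.3202  0.1311] jaw 0.75
xyz [0.0386, 0.137, 0.0278] dr [-0.0, 0.0003, -0.001] rows 1.2 psi -97
xyz [0.0389, 0.137, 0.3828] dr [-0.0, 0.0003, -0.001] rows 2.8 psi -97
```

View pics/w5.png

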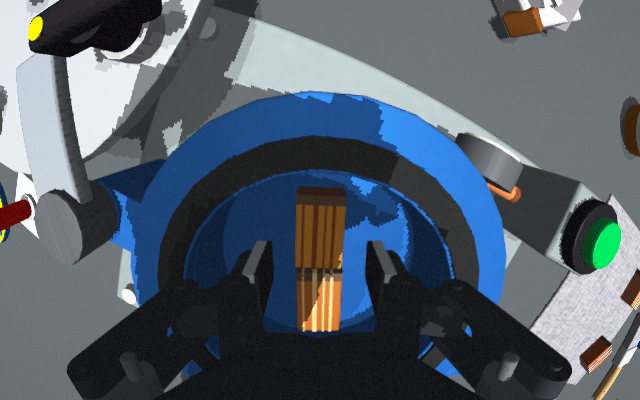

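Both placed blanks lie end to end on the pot floor, around (320,260). The start button is at (603,243).

Call:
step_arm(
  steps=[
    {"xyz": [0.038,0.137,0.03],"dr": [0,0,0],"jaw": 0.75},
    {"xyz": [0.038,0.137,0.1],"dr": [0,0,0],"jaw": 0.75},
    {"xyz": [0.038,0.137,0.2],"dr": [0,0,0],"jaw": 0.75},
    {"xyz": [0.038,0.137,0.3],"dr": [0,0,0],"jaw": 0.75},
    {"xyz": [0.038,0.137,0.37],"dr": [0,0,0],"jaw": 0.75},
    {"xyz": [0.038,0.137,0.383],"dr": [0,0,0],"jaw": 0.75},
    {"xyz": [0.038,0.137,0.383],"dr": [0,0,0],"jaw": 0},
    {"xyz": [0.038,0.137,0.383],"dr": [0,0,0],"jaw": 0},
    {"xyz": [0.038,0.137,0.383],"dr": [0,0,0],"jaw": 0},
    {"xyz": [0.038,0.137,0.383],"dr": [0,0,0],"jaw": 0},
    {"xyz": [0.038,0.137,0.383],"dr": [0,0,0],"jaw": 0},
    {"xyz": [0.038,0.137,0.3],"dr": [0,0,0],"jaw": 0},
    {"xyz": [0.038,0.137,0.18],"dr": [0,0,0],"jaw": 0},
    {"xyz": [0.038,0.137,0.06],"dr": [0,0,0],"jaw": 0},
    {"xyz": [0.038,0.137,-0.06],"dr": [0,0,0],"jaw": 0},
  ],
)

```text
time: 16.05
eef_pos: [0.5767, -0.3733, 0.1596]
orientation: [0.0, 0.998, -0.061, 0.001]
contact_force: [0.7, -1.0, 0.0]
grip_width: 0.329
finger_force: 60.0
```

Run:
```python
from h import *
s=arm.observe(); print(s['grip_width'],s['finger_force'],s['contact_force'])
plan([(.55,-.1,.155,-75,1),(.482,.064,.155,-69,1),(.482,.064,.038,-69,1)])
```

```text
0.329179009379252 59.9869304895401 [ 0.67570143 -1.00112577  0.02465764]
t 16.1 psi -97.0 q [-0.57  0.42  0.5   1.65  0.    2.69] pos [ 0.5767 -0.3733  0.1596] jaw 0.33
xyz [-0.1491, -0.6701, 0.0106] dr [0.0004, -0.0005, -0.122] rows 5.5 psi -75
xyz [-0.3675, -1.0564, 0.0099] dr [0.0004, -0.0005, -0.1554] rows 3.6 psi -69
xyz [-0.368, -1.0567, 0.3024] dr [0.0004, -0.0005, -0.1554] rows 2.3 psi -69
```

Call:
step_arm(
  steps=[
    {"xyz": [-0.33,-0.95,0.01],"dr": [0,0,-0.155],"jaw": 0},
    {"xyz": [-0.33,-0.95,0.01],"dr": [0,0,-0.155],"jaw": 0},
    {"xyz": [-0.33,-0.95,0.01],"dr": [0,0,-0.155],"jaw": 0},
    {"xyz": [-0.33,-0.95,0.01],"dr": [0,0,-0.155],"jaw": 0},
    {"xyz": [-0.33,-0.95,0.01],"dr": [0,0,-0.155],"jaw": 0},
    {"xyz": [-0.33,-0.95,0.01],"dr": [0,0,-0.155],"jaw": 0},
    {"xyz": [-0.33,-0.95,0.01],"dr": [0,0,-0.155],"jaw": 0},
    {"xyz": [-0.33,-0.95,0.01],"dr": [0,0,-0.155],"jaw": 0},
    {"xyz": [-0.33,-0.95,0.01],"dr": [0,0,-0.155],"jaw": 0},
    {"xyz": [-0.33,-0.95,0.01],"dr": [0,0,-0.155],"jaw": 0},
  ],
)

```text
time: 17.05
eef_pos: [0.492, 0.0209, 0.1535]
orientation: [0.0, 0.983, 0.183, 0.001]
contact_force: [-0.3, -0.7, -0.9]
grip_width: 0.332
finger_force: 60.1
```

Run:
```python
from h import *
d=shot('scene')
for b in blanks(d): print(np.round(b[0],4),round(np.degrees(b[2]),1))
plan([(.482,.064,.155,-69,1),(.482,.064,.034,-69,1)])
```

```text
[ 0.4654 -0.3767] 148.3
t 17.1 psi -69.0 q [ 0.04 -0.06 -0.06  1.57 -0.    2.82] pos [0.4922 0.0198 0.1532] jaw 0.33
xyz [0.0158, -0.1122, -0.0046] dr [0.0003, -0.0005, -0.0] rows 0.9 psi -69
xyz [0.0153, -0.1124, 0.2979] dr [0.0003, -0.0005, -0.0] rows 2.4 psi -69
```

Call:
step_arm(
  steps=[
    {"xyz": [0.016,-0.112,0],"dr": [0,0,0],"jaw": 0},
    {"xyz": [0.016,-0.112,0],"dr": [0,0,0],"jaw": 0},
    {"xyz": [0.016,-0.112,0.1],"dr": [0,0,0],"jaw": 0},
    {"xyz": [0.016,-0.112,0.2],"dr": [0,0,0],"jaw": 0},
    {"xyz": [0.016,-0.112,0.28],"dr": [0,0,0],"jaw": 0},
    {"xyz": [0.016,-0.112,0.298],"dr": [0,0,0],"jaw": 0},
    {"xyz": [0.016,-0.112,0.298],"dr": [0,0,0],"jaw": 0},
    {"xyz": [0.016,-0.112,0.298],"dr": [0,0,0],"jaw": 0.55},
    {"xyz": [0.016,-0.112,0.298],"dr": [0,0,0],"jaw": 0.55},
    {"xyz": [0.016,-0.112,0.298],"dr": [0,0,0],"jaw": 0.55},
    {"xyz": [0.016,-0.112,0.2],"dr": [0,0,0],"jaw": 0.55},
    {"xyz": [0.016,-0.112,0.08],"dr": [0,0,0],"jaw": 0.55},
    {"xyz": [0.016,-0.112,0],"dr": [0,0,0],"jaw": 0.55},
    {"xyz": [0.016,-0.112,0],"dr": [0,0,0],"jaw": 0.75},
  ],
)

```text
time: 18.5
eef_pos: [0.4839, 0.0641, 0.1574]
orientation: [0.0, 0.983, 0.182, 0.004]
contact_force: [0.5, 0.2, 0.5]
grip_width: 0.702
finger_force: 0.0
```

Run:
```python
from h import *
d=shot('scene');e=shot('side')
for b in blanks(d)+blanks(e): print(np.round(b[0],4),round(np.degrees(b[2]),1))
plan([(.465,-.3757,.155,58.5),(.465,-.3757,-.022,58.5)])
```

```text
[ 0.464  -0.3759] 148.3
[ 0.4651 -0.375 ] 148.8
t 18.6 psi -69.1 q [ 0.13 -0.08 -0.08  1.57 -0.    2.91] pos [0.4823 0.0639 0.1529] jaw 0.75
xyz [-0.4331, 1.011, -0.0056] dr [-0.0001, -0.0005, 0.2913] rows 8.8 psi -122
xyz [-0.4338, 1.0108, 0.4369] dr [-0.0001, -0.0005, 0.2913] rows 3.5 psi -122
```

Call:
step_arm(
  steps=[
    {"xyz": [-0.43,0.99,0],"dr": [0,0,0.1],"jaw": 0.75},
    {"xyz": [-0.43,0.99,0],"dr": [0,0,0.1],"jaw": 0.75},
    {"xyz": [-0.43,0.99,0],"dr": [0,0,0.1],"jaw": 0.75},
    {"xyz": [-0.43,0.99,0],"dr": [0,0,0.2],"jaw": 0.75},
    {"xyz": [-0.43,0.99,0],"dr": [0,0,0.2],"jaw": 0.75},
    {"xyz": [-0.43,0.99,0],"dr": [0,0,0.291],"jaw": 0.75},
    {"xyz": [-0.43,0.99,0],"dr": [0,0,0.291],"jaw": 0.75},
    {"xyz": [-0.43,0.99,0],"dr": [0,0,0.291],"jaw": 0.75},
    {"xyz": [-0.43,0.99,0],"dr": [0,0,0.291],"jaw": 0.75},
    {"xyz": [-0.43,0.99,0],"dr": [0,0,0.291],"jaw": 0.75},
    {"xyz": [-0.43,0.99,0.1],"dr": [0,0,0.291],"jaw": 0.75},
    {"xyz": [-0.43,0.99,0.1],"dr": [0,0,0.291],"jaw": 0.75},
  ],
)

```text
time: 19.8
eef_pos: [0.4601, -0.3653, 0.106]
orientation: [-0.002, 0.963, -0.271, -0.004]
contact_force: [-0.3, 0.0, -1.5]
grip_width: 0.752
finger_force: 0.0
```

Run:
```python
from h import *
d=shot('scene');e=shot('side')
for b in blanks(d)+blanks(e): print(np.round(b[0],4),round(np.degrees(b[2]),1))
plan([(.465,-.3755,.155,58.5),(.465,-.3755,-.022,58.5)])
```

```text
[ 0.4645 -0.3761] 148.3
[ 0.465  -0.3756] 145.8
t 19.9 psi -121.4 q [-0.67  0.17  0.1   1.5   0.    3.02] pos [ 0.4619 -0.3662  0.1114] jaw 0.75
xyz [0.0183, 0.0157, -0.1091] dr [-0.0001, 0.001, 0.0005] rows 0.9 psi -122
xyz [0.0197, 0.0159, 0.3334] dr [-0.0001, 0.001, 0.0005] rows 3.5 psi -122
```

Call:
step_arm(
  steps=[
    {"xyz": [0.019,0.016,0.05],"dr": [0,0,0],"jaw": 0.75},
    {"xyz": [0.019,0.016,0.15],"dr": [0,0,0],"jaw": 0.75},
    {"xyz": [0.019,0.016,0.25],"dr": [0,0,0],"jaw": 0.75},
    {"xyz": [0.019,0.016,0.32],"dr": [0,0,0],"jaw": 0.75},
    {"xyz": [0.019,0.016,0.333],"dr": [0,0,0],"jaw": 0.75},
    {"xyz": [0.019,0.016,0.333],"dr": [0,0,0],"jaw": 0},
    {"xyz": [0.019,0.016,0.333],"dr": [0,0,0],"jaw": 0},
    {"xyz": [0.019,0.016,0.333],"dr": [0,0,0],"jaw": 0},
    {"xyz": [0.019,0.016,0.333],"dr": [0,0,0],"jaw": 0},
    {"xyz": [0.019,0.016,0.333],"dr": [0,0,0],"jaw": 0},
    {"xyz": [0.019,0.016,0.25],"dr": [0,0,0],"jaw": 0},
    {"xyz": [0.019,0.016,0.13],"dr": [0,0,0],"jaw": 0},
    {"xyz": [0.019,0.016,0.01],"dr": [0,0,0],"jaw": 0},
    {"xyz": [0.019,0.016,-0.11],"dr": [0,0,0],"jaw": 0},
  ],
)

```text
time: 21.3
eef_pos: [0.4657, -0.3768, 0.1596]
orientation: [0.0, 0.963, -0.271, 0.001]
contact_force: [0.0, -0.1, -1.1]
grip_width: 0.335
finger_force: 59.5
```

Run:
```python
from h import *
s=arm.observe(); print(s['grip_width'],s['finger_force'],s['contact_force'])
plan([(.528,.082,.155,-69,1)])
```

```text
0.3348522319709789 59.53000724315643 [ 0.04594083 -0.13319796 -1.12705216]
t 21.3 psi -121.5 q [-0.68  0.19  0.22  1.59  0.    3.01] pos [ 0.4657 -0.3768  0.1596] jaw 0.33
xyz [-0.4656, -1.0597, 0.0104] dr [0.0004, -0.0006, -0.2914] rows 9.3 psi -69
```

Call:
step_arm(
  steps=[
    {"xyz": [-0.43,-0.98,0],"dr": [0,0,-0.291],"jaw": 0},
    {"xyz": [-0.43,-0.98,0],"dr": [0,0,-0.291],"jaw": 0},
    {"xyz": [-0.43,-0.98,0],"dr": [0,0,-0.291],"jaw": 0},
    {"xyz": [-0.43,-0.98,0],"dr": [0,0,-0.291],"jaw": 0},
    {"xyz": [-0.43,-0.98,0],"dr": [0,0,-0.291],"jaw": 0},
    {"xyz": [-0.43,-0.98,0],"dr": [0,0,-0.291],"jaw": 0},
    {"xyz": [-0.43,-0.98,0],"dr": [0,0,-0.291],"jaw": 0},
    {"xyz": [-0.43,-0.98,0],"dr": [0,0,-0.291],"jaw": 0},
    {"xyz": [-0.43,-0.98,0],"dr": [0,0,-0.291],"jaw": 0},
    {"xyz": [-0.43,-0.98,0],"dr": [0,0,-0.291],"jaw": 0},
    {"xyz": [-0.43,-0.98,0],"dr": [0,0,-0.291],"jaw": 0},
  ],
)

```text
time: 22.4
eef_pos: [0.5237, 0.0478, 0.1572]
orientation: [0.0, 0.983, 0.182, 0.001]
contact_force: [0.0, -0.7, -0.7]
grip_width: 0.333
finger_force: 59.6
```

Run:
```python
from h import *
shot('side')
plan([(.528,.082,.155,-69,1),(.528,.082,.036,-69,1)])
```

```text
t 22.4 psi -69.1 q [ 0.09  0.02  0.02  1.58 -0.    2.87] pos [0.5236 0.047  0.157 ] jaw 0.34
xyz [0.0414, -0.0777, 0.0051] dr [0.0002, -0.0003, -0.0003] rows 0.7 psi -69
xyz [0.0411, -0.0779, 0.3026] dr [0.0002, -0.0003, -0.0003] rows 2.4 psi -69
```

Call:
step_arm(
  steps=[
    {"xyz": [0.041,-0.078,0],"dr": [0,0,0],"jaw": 0},
    {"xyz": [0.041,-0.078,0],"dr": [0,0,0],"jaw": 0},
    {"xyz": [0.041,-0.078,0.1],"dr": [0,0,0],"jaw": 0},
    {"xyz": [0.041,-0.078,0.2],"dr": [0,0,0],"jaw": 0},
    {"xyz": [0.041,-0.078,0.28],"dr": [0,0,0],"jaw": 0},
    {"xyz": [0.041,-0.078,0.302],"dr": [0,0,0],"jaw": 0},
    {"xyz": [0.041,-0.078,0.302],"dr": [0,0,0],"jaw": 0},
    {"xyz": [0.041,-0.078,0.302],"dr": [0,0,0],"jaw": 0.55},
    {"xyz": [0.041,-0.078,0.302],"dr": [0,0,0],"jaw": 0.55},
    {"xyz": [0.041,-0.078,0.302],"dr": [0,0,0],"jaw": 0.55},
    {"xyz": [0.041,-0.078,0.2],"dr": [0,0,0],"jaw": 0.55},
    {"xyz": [0.041,-0.078,0.08],"dr": [0,0,0],"jaw": 0.55},
    {"xyz": [0.041,-0.078,0],"dr": [0,0,0],"jaw": 0.55},
    {"xyz": [0.041,-0.078,0],"dr": [0,0,0],"jaw": 0.55},
  ],
)

```text
time: 23.85
eef_pos: [0.5295, 0.0822, 0.1612]
orientation: [0.0, 0.983, 0.181, 0.003]
contact_force: [-0.0, 0.6, 0.4]
grip_width: 0.55
finger_force: 0.0
```

Run:
```python
from h import *
w=shot('wrist'); C=cloud(w); h=cv2.cvtColor(w['img'],cv2.COLOR_RGB2HSV)
m=(h[...,0]<20)&(h[...,1]>70)&(np.hypot(C[...,0]-.505,C[...,1]-.073)<.075)&(C[...,2]<.11)
print(m.sum(),np.percentile(C[m],[1,50,99],axis=0).round(3))
save(w,'w6.png',(0,400,120,520),1)
# cover handle / knobs refine
d=shot('scene'); e=shot('side')
for q,D in (('scene',d),('side',e)):
    C=cloud(D); m=(C[...,2]>.166)&(C[...,2]<.18)&(np.hypot(C[...,0]-.622,C[...,1]-.266)<.03); print(q,C[m].mean(0).round(4),m.sum())
```

```text
3037 [[0.46  0.044 0.045]
 [0.521 0.076 0.08 ]
 [0.557 0.1   0.099]]
scene [0.6228 0.2694 0.1709] 44
side [0.6255 0.269  0.1729] 28
```

View pics/w6.png

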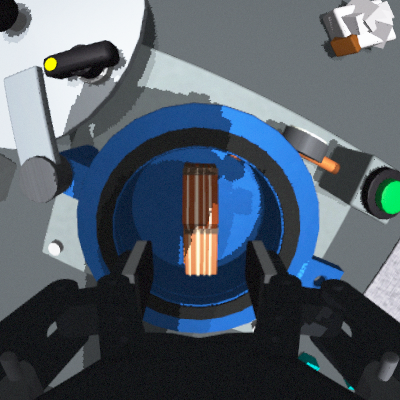

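All four blanks are stacked two by two in the pot, around (200,220) in the crop. Next I'll fetch the cover handle, with the tool turned so that it can follow the arc.

Run:
```python
from h import *
plan([(.6232,.2695,.16,60,1),(.6232,.2695,.102,60,1)])
```

```text
t 24.0 psi -69.1 q [ 0.15  0.04  0.04  1.57 -0.    2.93] pos [0.5274 0.082  0.1553] jaw 0.55
xyz [0.3909, -0.3523, -0.0121] dr [-0.0004, 0.0001, -0.7171] rows 15.0 psi 60
xyz [0.3911, -0.3523, 0.1329] dr [-0.0004, 0.0001, -0.7171] rows 1.2 psi 60
```

Call:
step_arm(
  steps=[
    {"xyz": [0.391,-0.352,-0.03],"dr": [0,0,-0.717],"jaw": 0.6},
    {"xyz": [0.391,-0.352,-0.03],"dr": [0,0,-0.717],"jaw": 0.6},
    {"xyz": [0.391,-0.352,-0.03],"dr": [0,0,-0.717],"jaw": 0.6},
    {"xyz": [0.391,-0.352,-0.03],"dr": [0,0,-0.717],"jaw": 0.6},
    {"xyz": [0.391,-0.352,-0.03],"dr": [0,0,-0.717],"jaw": 0.6},
    {"xyz": [0.391,-0.352,-0.03],"dr": [0,0,-0.717],"jaw": 0.6},
    {"xyz": [0.391,-0.352,-0.03],"dr": [0,0,-0.717],"jaw": 0.6},
    {"xyz": [0.391,-0.352,-0.03],"dr": [0,0,-0.717],"jaw": 0.6},
    {"xyz": [0.391,-0.352,-0.03],"dr": [0,0,-0.717],"jaw": 0.6},
    {"xyz": [0.391,-0.352,-0.03],"dr": [0,0,-0.717],"jaw": 0.6},
    {"xyz": [0.391,-0.352,-0.03],"dr": [0,0,-0.717],"jaw": 0.6},
    {"xyz": [0.391,-0.352,-0.03],"dr": [0,0,-0.717],"jaw": 0.6},
    {"xyz": [0.391,-0.352,-0.03],"dr": [0,0,-0.717],"jaw": 0.6},
    {"xyz": [0.391,-0.352,-0.03],"dr": [0,0,-0.717],"jaw": 0.6},
    {"xyz": [0.391,-0.352,-0.03],"dr": [0,0,-0.717],"jaw": 0.6},
    {"xyz": [0.391,-0.352,-0.03],"dr": [0,0,-0.717],"jaw": 0.6},
    {"xyz": [0.391,-0.352,-0.03],"dr": [0,0,-0.717],"jaw": 0.6},
  ],
)

```text
time: 25.7
eef_pos: [0.6231, 0.2694, 0.1668]
orientation: [-0.001, 0.261, 0.965, -0.001]
contact_force: [-0.7, -0.9, -0.1]
grip_width: 0.598
finger_force: 0.0
```

Run:
```python
from h import *
w=shot('wrist'); C=cloud(w)
h=cv2.cvtColor(w['img'],cv2.COLOR_RGB2HSV)
m=(C[...,2]>.166)&(C[...,2]<.178)&(np.hypot(C[...,0]-.623,C[...,1]-.27)<.025); print(C[m].mean(0).round(4),m.sum())
m=(C[...,2]>.112)&(C[...,2]<.122)&(np.hypot(C[...,0]-.623,C[...,1]-.27)<.13);P=C[m]; print(len(P),P.mean(0).round(4))
for p in place_of('wrist','cover_handle')[:2]: print(p, atz(w,p['location'],.155))
for p in place_of('wrist','knob1_grip')[:5]: print(p, atz(w,p['location'],.149))
plan([(.6232,.2695,.102,60,1)])
```

```text
[0.6229 0.2725 0.1727] 1620
37842 [0.6169 0.2837 0.1175]
{'location': [224.0, 321.9], 'p': 0.57} [[0.6241986  0.27104071 0.155     ]]
{'location': [94.1, 285.9], 'p': 0.91} [[0.54201525 0.29325252 0.149     ]]
{'location': [321.6, 68.7], 'p': 0.25} [[ 0.59186539 -0.02269194  0.149     ]]
t 25.9 psi 59.8 q [ 0.41  0.41  0.5   1.66 -0.    0.93] pos [0.6233 0.2696 0.1677] jaw 0.60
xyz [0.0001, -0.0003, 0.1642] dr [-0.0002, -0.0001, -0.0009] rows 1.3 psi 60
```

Call:
step_arm(
  steps=[
    {"xyz": [0.002,0.003,0.08],"dr": [0,0,0],"jaw": 0.6},
    {"xyz": [0.002,0.003,0.15],"dr": [0,0,0],"jaw": 0.6},
    {"xyz": [0.002,0.003,0.164],"dr": [0,0,0],"jaw": 0.6},
    {"xyz": [0.002,0.003,0.164],"dr": [0,0,0],"jaw": 0.6},
    {"xyz": [0.002,0.003,0.164],"dr": [0,0,0],"jaw": 0},
    {"xyz": [0.002,0.003,0.164],"dr": [0,0,0],"jaw": 0},
    {"xyz": [0.002,0.003,0.164],"dr": [0,0,0],"jaw": 0},
    {"xyz": [0.002,0.003,0.164],"dr": [0,0,0],"jaw": 0},
    {"xyz": [0.002,0.003,0.164],"dr": [0,0,0],"jaw": 0},
  ],
)

```text
time: 26.75
eef_pos: [0.6245, 0.2717, 0.1049]
orientation: [0.002, 0.259, 0.966, 0.001]
contact_force: [2.2, 1.8, 6.1]
grip_width: 0.315
finger_force: 60.2
```

Run:
```python
from h import *
s=arm.observe(); print(s['grip_width'],s['finger_force'],s['contact_force'])
H=np.array([.512,.2025]); p=s['eef_pos']; v=p[:2]-H; print(np.hypot(*v)); t0=np.degrees(np.arctan2(v[1],v[0])); print(t0)
r=.130
plan([(H[0]+r*np.cos(np.radians(t0-k*8)),H[1]+r*np.sin(np.radians(t0-k*8)),p[2],59.8-8*k,1) for k in range(1,9)])
```

```text
0.3152593902469353 60.16643285751343 [2.18567683 1.76928799 6.08181735]
0.13208468671676077
31.61424777666843
t 26.8 psi 60.0 q [0.41 0.39 0.35 1.53 0.   0.93] pos [0.6245 0.2717 0.1049] jaw 0.32
xyz [-0.0358, -0.0289, -0.0] dr [0.0011, 0.0006, 0.0454] rows 1.0 psi 52
xyz [-0.0704, -0.0582, -0.0] dr [0.0011, 0.0006, 0.0899] rows 0.9 psi 44
xyz [-0.1005, -0.0921, -0.0001] dr [0.0012, 0.0005, 0.1343] rows 0.9 psi 36
xyz [-0.1256, -0.1299, -0.0001] dr [0.0012, 0.0004, 0.1788] rows 0.9 psi 28
xyz [-0.1452, -0.1707, -0.0002] dr [0.0012, 0.0003, 0.2232] rows 0.9 psi 20
xyz [-0.159, -0.214, -0.0003] dr [0.0013, 0.0002, 0.2677] rows 0.9 psi 12
xyz [-0.1665, -0.2587, -0.0005] dr [0.0013, 0.0002, 0.3121] rows 0.9 psi 4
xyz [-0.1678, -0.304, -0.0006] dr [0.0013, 0.0001, 0.3566] rows 0.9 psi -4
```

Call:
step_arm(
  steps=[
    {"xyz": [-0.036,-0.029,0],"dr": [0,0,0.045],"jaw": 0},
    {"xyz": [-0.07,-0.058,0],"dr": [0,0,0.09],"jaw": 0},
    {"xyz": [-0.1,-0.092,0],"dr": [0,0,0.134],"jaw": 0},
    {"xyz": [-0.126,-0.13,0],"dr": [0,0,0.179],"jaw": 0},
    {"xyz": [-0.145,-0.171,0],"dr": [0,0,0.223],"jaw": 0},
    {"xyz": [-0.159,-0.214,0],"dr": [0,0,0.268],"jaw": 0},
    {"xyz": [-0.166,-0.259,0],"dr": [0,0,0.312],"jaw": 0},
    {"xyz": [-0.168,-0.304,0],"dr": [0,0,0.357],"jaw": 0},
    {"xyz": [-0.168,-0.304,0],"dr": [0,0,0.357],"jaw": 0},
  ],
)

```text
time: 27.65
eef_pos: [0.6209, 0.131, 0.1048]
orientation: [0.001, 0.735, 0.678, 0.001]
contact_force: [1.7, 3.8, 5.7]
grip_width: 0.316
finger_force: 62.2
```

Run:
```python
from h import *
s=arm.observe(); print(s['grip_width'],s['finger_force'],s['contact_force'])
H=np.array([.512,.2025]); p=s['eef_pos']; v=p[:2]-H; print(np.hypot(*v)); t0=np.degrees(np.arctan2(v[1],v[0])); print(t0)
r=.130
plan([(H[0]+r*np.cos(np.radians(t0-k*8)),H[1]+r*np.sin(np.radians(t0-k*8)),p[2],-4-8*k,1) for k in [1,2,3,4,5,6,7,7.5,8]])
```

```text
0.31577483620074986 62.194422483444214 [1.67231956 3.82547773 5.74175511]
0.13022956284308157
-33.2846489570706
t 27.6 psi -4.7 q [0.21 0.27 0.21 1.5  0.   1.86] pos [0.6209 0.131  0.1048] jaw 0.32
xyz [-0.0379, -0.0249, -0.0001] dr [0.0008, -0.0004, 0.0407] rows 0.9 psi -12
xyz [-0.0723, -0.0545, -0.0002] dr [0.0007, -0.0004, 0.0851] rows 0.9 psi -20
xyz [-0.1023, -0.0885, -0.0003] dr [0.0007, -0.0005, 0.1296] rows 0.9 psi -28
xyz [-0.1273, -0.1263, -0.0004] dr [0.0007, -0.0005, 0.174] rows 0.9 psi -36
xyz [-0.1467, -0.1673, -0.0006] dr [0.0006, -0.0006, 0.2185] rows 0.9 psi -44
xyz [-0.1603, -0.2106, -0.0007] dr [0.0006, -0.0006, 0.2629] rows 0.9 psi -52
xyz [-0.1677, -0.2553, -0.0008] dr [0.0006, -0.0007, 0.3074] rows 0.9 psi -60
xyz [-0.169, -0.2779, -0.0009] dr [0.0005, -0.0007, 0.3296] rows 0.5 psi -64
xyz [-0.1688, -0.3006, -0.0009] dr [0.0005, -0.0007, 0.3518] rows 0.5 psi -68
```

Call:
step_arm(
  steps=[
    {"xyz": [-0.038,-0.025,0],"dr": [0,0,0.041],"jaw": 0},
    {"xyz": [-0.072,-0.054,0],"dr": [0,0,0.085],"jaw": 0},
    {"xyz": [-0.102,-0.088,0],"dr": [0,0,0.13],"jaw": 0},
    {"xyz": [-0.127,-0.126,0],"dr": [0,0,0.174],"jaw": 0},
    {"xyz": [-0.147,-0.167,0],"dr": [0,0,0.218],"jaw": 0},
    {"xyz": [-0.16,-0.21,0],"dr": [0,0,0.263],"jaw": 0},
    {"xyz": [-0.168,-0.255,0],"dr": [0,0,0.307],"jaw": 0},
    {"xyz": [-0.169,-0.278,0],"dr": [0,0,0.33],"jaw": 0},
    {"xyz": [-0.169,-0.286,0],"dr": [0,0,0.337],"jaw": 0},
    {"xyz": [-0.169,-0.286,0],"dr": [0,0,0.337],"jaw": 0},
  ],
)

```text
time: 28.65
eef_pos: [0.5057, 0.074, 0.1048]
orientation: [0.0, 0.976, 0.217, 0.005]
contact_force: [17.6, 3.7, -0.1]
grip_width: 0.31
finger_force: 63.8
```

Run:
```python
from h import *
s=arm.observe(); print(s['grip_width'],s['finger_force'],s['contact_force'],s['wrist_torque'])
H=np.array([.512,.2025]); p=s['eef_pos']; v=p[:2]-H; print(np.hypot(*v)); t0=np.degrees(np.arctan2(v[1],v[0])); print(t0)
plan([(p[0],p[1],.17,None)])
```

```text
0.3100263631671278 63.847893476486206 [17.60226001  3.71088646 -0.07395838] [ 0.47326809 -3.08539528  0.21469576]
0.12862032065198964
-92.79340286175734
t 28.6 psi -64.9 q [ 0.15 -0.03 -0.13  1.47 -0.    2.85] pos [0.5057 0.074  0.1048] jaw 0.31
xyz [0.0016, 0.0005, -0.163] dr [0.001, -0.0031, 0.0] rows 1.3 psi -65
```

Call:
step_arm(
  steps=[
    {"xyz": [0,0,0],"dr": [0,0,0],"jaw": 0.6},
    {"xyz": [0,0,0],"dr": [0,0,0],"jaw": 0.6},
    {"xyz": [0,0,0],"dr": [0,0,0],"jaw": 0.6},
    {"xyz": [0,0,0],"dr": [0,0,0],"jaw": 0.6},
    {"xyz": [0,0,-0.1],"dr": [0,0,0],"jaw": 0.6},
    {"xyz": [0,0,-0.2],"dr": [0,0,0],"jaw": 0.6},
    {"xyz": [0,0,-0.2],"dr": [0,0,0],"jaw": 0.6},
  ],
)

```text
time: 29.35
eef_pos: [0.5033, 0.0736, 0.1879]
orientation: [0.0, 0.976, 0.217, 0.004]
contact_force: [0.7, 0.4, 0.5]
grip_width: 0.602
finger_force: 0.0
```

```bash
cat >> h.py <<'E'
def cover(d):
    C=cloud(d); x,y,z=C[...,0],C[...,1],C[...,2]
    m=(z>.111)&(z<.122)&(np.hypot(x-.505,y-.073)<.15); P=C[m]
    c=np.array([.505,.073])
    q=P[:,:2]-c; L=P[(np.hypot(*q.T)>.112)&(q[:,1]<-.05)]
    return P,L
def handle(d):
    C=cloud(d); m=(C[...,2]>.166)&(C[...,2]<.18)&(np.hypot(C[...,0]-.505,C[...,1]-.073)<.03); return C[m].mean(0)
E
python3 - <<'E'
from h import *
np.set_printoptions(precision=4,suppress=True)
for c in ('scene','side','wrist'):
    d=shot(c); P,L=cover(d); print(c,'lug',L.mean(0) if len(L) else None,len(L),'handle',handle(d))
    C=cloud(d);h=cv2.cvtColor(d['img'],cv2.COLOR_RGB2HSV)
    for n in ('pin_grip','flange_hole'):
        for p in place_of(c,n)[:2]: print(n,round(p['p'],2),np.round(p['location'],1),atz(d,p['location'],.076 if n[0]=='p' else .117)[0])
    m=((h[...,0]<6)|(h[...,0]>174))&(h[...,1]>150)&(C[...,2]>.096)&(C[...,2]<.108)&(np.hypot(C[...,0]-.449,C[...,1]-.325)<.03); print('pin top',C[m].mean(0),m.sum())
    save(d,c+'c.png',None,1)
plan([(.449,.325,.09,0,1),(.449,.325,.025,0,1)])
E
```

```text
scene lug [ 0.4979 -0.0545  0.1157] 101 handle [0.5059 0.072  0.1713]
pin_grip 0.55 [152.  344.7] [0.4416 0.3388 0.076 ]
flange_hole 0.59 [150. 396.] [0.6118 0.3915 0.117 ]
flange_hole 0.57 [224.9 298.7] [ 0.5211 -0.0737  0.117 ]
pin top [0.4494 0.3247 0.0997] 14
side lug [ 0.502  -0.0544  0.1166] 100 handle [0.5051 0.0728 0.1725]
pin_grip 0.43 [144.2 279.1] [0.4628 0.3458 0.076 ]
flange_hole 0.8 [215.5 314.6] [ 0.4951 -0.0601  0.117 ]
pin top [0.4471 0.3272 0.1005] 14
wrist lug [ 0.5083 -0.053   0.1168] 1056 handle [0.5086 0.0748 0.1729]
pin_grip 0.85 [140.  89.] [0.4486 0.3294 0.076 ]
pin_grip 0.25 [168.7 317.8] [0.5201 0.0826 0.076 ]
flange_hole 0.92 [253.  432.8] [ 0.5025 -0.0396  0.117 ]
flange_hole 0.67 [169.4 318.7] [0.5265 0.0845 0.117 ]
pin top [0.4515 0.3266 0.1005] 174
t 29.8 psi -64.9 q [ 0.15 -0.02  0.03  1.63  0.    2.85] pos [0.5013 0.0733 0.1818] jaw 0.60
xyz [0.1486, -0.6251, 0.2296] dr [-0.0004, 0.0003, -0.3607] rows 7.6 psi 0
xyz [0.1488, -0.6251, 0.3921] dr [-0.0004, 0.0003, -0.3607] rows 1.3 psi 0
```

View pics/wristc.png

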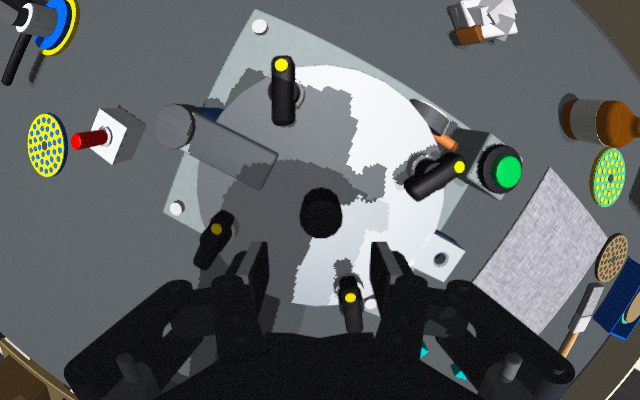

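The cover is shut: handle at (320,212), lug hole at (441,258), and four wing knobs with yellow-tipped ends. The pin is at (90,140). Next I'll go to the pin.

Call:
step_arm(
  steps=[
    {"xyz": [0.149,-0.625,0],"dr": [0,0,-0.36],"jaw": 0.6},
    {"xyz": [0.149,-0.625,0],"dr": [0,0,-0.36],"jaw": 0.6},
    {"xyz": [0.149,-0.625,0],"dr": [0,0,-0.36],"jaw": 0.6},
    {"xyz": [0.149,-0.625,0],"dr": [0,0,-0.36],"jaw": 0.6},
    {"xyz": [0.149,-0.625,0],"dr": [0,0,-0.36],"jaw": 0.6},
    {"xyz": [0.149,-0.625,0],"dr": [0,0,-0.36],"jaw": 0.6},
    {"xyz": [0.149,-0.625,0],"dr": [0,0,-0.36],"jaw": 0.6},
    {"xyz": [0.149,-0.625,0.1],"dr": [0,0,-0.36],"jaw": 0.6},
    {"xyz": [0.149,-0.625,0.2],"dr": [0,0,-0.36],"jaw": 0.6},
    {"xyz": [0.149,-0.625,0.2],"dr": [0,0,-0.36],"jaw": 0.6},
    {"xyz": [0.149,-0.625,0.2],"dr": [0,0,-0.36],"jaw": 0.6},
  ],
)

```text
time: 30.9
eef_pos: [0.4494, 0.3248, 0.103]
orientation: [-0.0, 0.708, 0.706, -0.001]
contact_force: [0.2, 0.2, 1.5]
grip_width: 0.603
finger_force: 0.0
```

Run:
```python
from h import *
np.set_printoptions(precision=4,suppress=True)
d=shot('wrist')
C=cloud(d);h=cv2.cvtColor(d['img'],cv2.COLOR_RGB2HSV)
m=((h[...,0]<6)|(h[...,0]>174))&(h[...,1]>120)&(C[...,2]>.096)&(C[...,2]<.108)&(np.hypot(C[...,0]-.449,C[...,1]-.325)<.03); P=C[m]; print('pin top',P.mean(0),m.sum(),P.min(0),P.max(0))
m=(C[...,2]>.043)&(C[...,2]<.049)&(np.hypot(C[...,0]-.449,C[...,1]-.325)<.05); P=C[m]; print('block',cv2.minAreaRect(P[:,:2].astype(np.float32)*1000))
plan([(.4495,.326,.025,0,1)])
```

```text
pin top [0.4501 0.3303 0.101 ] 616 [0.4417 0.3213 0.0961] [0.4583 0.3382 0.1038]
block ((449.9986267089844, 328.832275390625), (51.051273345947266, 50.699275970458984), 81.09385681152344)
t 30.9 psi -0.1 q [ 0.63  0.08 -0.01  1.48  0.    2.2 ] pos [0.4501 0.3254 0.1045] jaw 0.60
xyz [0.0014, -0.0019, 0.1987] dr [0.0004, -0.0003, -0.0008] rows 1.6 psi 0
```

Call:
step_arm(
  steps=[
    {"xyz": [0.009,-0.001,0.05],"dr": [0,0,0],"jaw": 0.6},
    {"xyz": [0.009,-0.001,0.13],"dr": [0,0,0],"jaw": 0.6},
    {"xyz": [0.009,-0.001,0.198],"dr": [0,0,0],"jaw": 0.6},
    {"xyz": [0.009,-0.001,0.198],"dr": [0,0,0],"jaw": 0.6},
    {"xyz": [0.009,-0.001,0.198],"dr": [0,0,0],"jaw": 0},
    {"xyz": [0.009,-0.001,0.198],"dr": [0,0,0],"jaw": 0},
    {"xyz": [0.009,-0.001,0.198],"dr": [0,0,0],"jaw": 0},
    {"xyz": [0.009,-0.001,0.198],"dr": [0,0,0],"jaw": 0},
    {"xyz": [0.009,-0.001,0.198],"dr": [0,0,0],"jaw": 0},
    {"xyz": [0.009,-0.001,0.198],"dr": [0,0,0],"jaw": 0},
    {"xyz": [0.009,-0.001,0.15],"dr": [0,0,0],"jaw": 0},
    {"xyz": [0.009,-0.001,0.1],"dr": [0,0,0],"jaw": 0},
    {"xyz": [0.009,-0.001,0.0],"dr": [0,0,0],"jaw": 0},
    {"xyz": [0.009,-0.001,-0.12],"dr": [0,0,0],"jaw": 0},
    {"xyz": [0.009,-0.001,-0.24],"dr": [0,0,0],"jaw": 0},
    {"xyz": [0.009,-0.001,-0.3],"dr": [0,0,0],"jaw": 0},
    {"xyz": [0.009,-0.001,-0.3],"dr": [0,0,0],"jaw": 0},
  ],
)

```text
time: 32.65
eef_pos: [0.4506, 0.3296, 0.2284]
orientation: [0.001, 0.708, 0.706, 0.004]
contact_force: [0.4, -0.4, -0.4]
grip_width: 0.191
finger_force: 58.6
```

Run:
```python
from h import *
np.set_printoptions(precision=4,suppress=True)
s=arm.observe(); print(s['grip_width'],s['finger_force'],s['contact_force'])
d=shot('wrist'); e=dict(d); e['cam_to_world']=d['T_tool_cam']; C=cloud(e); h=cv2.cvtColor(d['img'],cv2.COLOR_RGB2HSV)
m=((h[...,0]<6)|(h[...,0]>174))&(h[...,1]>120)&(C[...,2]>-.13)&(C[...,2]<.06)&(np.hypot(C[...,0],C[...,1])<.04); P=C[m]; print('pin red in tool',m.sum(),P.min(0),P.mean(0),P.max(0))
save(d,'w7.png',(130,330,220,420),3)
plan([(.40,.1,.225,0,1),(.498,-.051,.225,0,1)])
```

```text
0.19105836619777655 58.565213084220886 [ 0.3948 -0.4284 -0.3989]
pin red in tool 2923 [-0.0108 -0.0082 -0.0768] [ 0.004   0.001  -0.0629] [ 0.0092  0.0098 -0.0235]
t 32.7 psi -0.1 q [ 0.63  0.11  0.26  1.71 -0.    2.2 ] pos [0.4502 0.3293 0.2255] jaw 0.20
xyz [-0.5735, -0.1241, -0.0009] dr [0.0013, -0.0009, -0.0007] rows 4.7 psi 0
xyz [-0.9504, 0.1218, -0.001] dr [0.0013, -0.0009, -0.0007] rows 3.6 psi 0
```

View pics/w7.png

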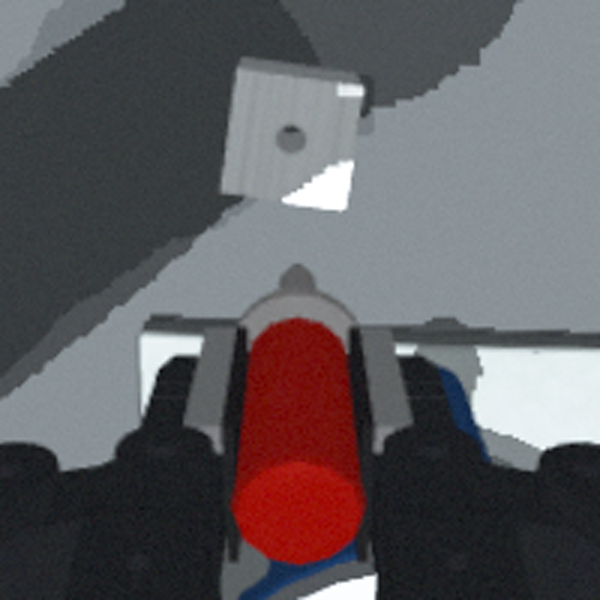

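Call:
step_arm(
  steps=[
    {"xyz": [-0.57,-0.12,0],"dr": [0,0,0],"jaw": 0},
    {"xyz": [-0.57,-0.12,0],"dr": [0,0,0],"jaw": 0},
    {"xyz": [-0.57,-0.12,0],"dr": [0,0,0],"jaw": 0},
    {"xyz": [-0.57,-0.12,0],"dr": [0,0,0],"jaw": 0},
    {"xyz": [-0.57,-0.12,0],"dr": [0,0,0],"jaw": 0},
    {"xyz": [-0.95,0.122,0],"dr": [0,0,0],"jaw": 0},
    {"xyz": [-0.95,0.122,0],"dr": [0,0,0],"jaw": 0},
    {"xyz": [-0.95,0.122,0],"dr": [0,0,0],"jaw": 0},
    {"xyz": [-0.95,0.122,0],"dr": [0,0,0],"jaw": 0},
    {"xyz": [-0.95,0.122,0],"dr": [0,0,0],"jaw": 0},
    {"xyz": [-0.95,0.122,0],"dr": [0,0,0],"jaw": 0},
  ],
)

```text
time: 33.8
eef_pos: [0.4968, -0.0519, 0.2213]
orientation: [-0.001, 0.708, 0.706, -0.001]
contact_force: [-0.2, -0.8, -1.2]
grip_width: 0.191
finger_force: 58.9
```

Run:
```python
from h import *
np.set_printoptions(precision=4,suppress=True)
shot('side')
d=shot('wrist'); save(d,'w8.png',(100,300,220,420),3)
# bias check with block hole picture: pose then
f=dict(d); T=np.eye(4); T[:3,:3]=Rpsi(np.radians(-.1)); T[:3,3]=[.4502,.3293,.2255]; f['cam_to_world']=T@d['T_tool_cam']
print('block hole',atz(f,[176.7,316.7],.046))
for p in place_of('wrist','flange_hole')[:3]: print(p,atz(d,p['location'],.117))
h=cv2.cvtColor(d['img'],cv2.COLOR_RGB2HSV); C=cloud(d)
print('handle',handle(d)); print(d['s']['eef_pos'])
L=(C[...,2]>.112)&(C[...,2]<.122)&(np.hypot(C[...,0]-.498,C[...,1]+.05)<.03); P=C[L]; print(L.sum(),P.mean(0),cv2.minAreaRect(P[:,:2].astype(np.float32)*1000))
np.savez('w8.npz',cw=d['cam_to_world'],K=d['K'])
```

```text
block hole [[0.4483 0.3276 0.046 ]]
{'location': [184.5, 324.1], 'p': 0.9} [[ 0.5021 -0.0456  0.117 ]]
handle [0.5066 0.0725 0.1728]
[ 0.4967 -0.0513  0.2218]
1744 [ 0.5001 -0.0441  0.1174] ((498.794677734375, -44.13527297973633), (47.42032241821289, 40.62943649291992), 87.61067962646484)
```

View pics/w8.png

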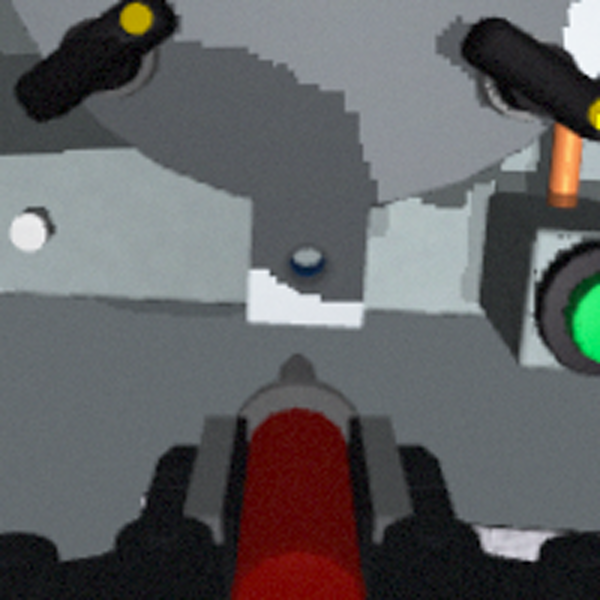

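Run:
```python
from h import *
z=np.load('w8.npz'); d=dict(cam_to_world=z['cw'],K=z['K'],fish=True)
print(atz(d,[[187,322.7],[186.3,322.7]],.117)); print(z['cw'].round(4).tolist()); 
# tip of pin pixel (crop 297,357 -> 319,219)
plan([(.498,-.051,.16,0,1)])
H=np.array([.512,.2025]);
```

```text
[[ 0.50083158 -0.04798414  0.117     ]
 [ 0.50083204 -0.04731616  0.117     ]]
[[1.0, -0.0027, -0.0039, 0.4984], [-0.0036, -0.9625, -0.2712, 0.017], [-0.003, 0.2712, -0.9625, 0.3976], [0.0, 0.0, 0.0, 1.0]]
t 34.0 psi -0.1 q [-0.1  -0.02  0.11  1.7   0.    1.47] pos [ 0.4967 -0.0506  0.2225] jaw 0.19
xyz [-0.001, 0.0032, 0.1562] dr [-0.0001, -0.0001, -0.0004] rows 1.2 psi 0
```

Call:
step_arm(
  steps=[
    {"xyz": [0.004,0.008,0.06],"dr": [0,0,0],"jaw": 0},
    {"xyz": [0.004,0.008,0.14],"dr": [0,0,0],"jaw": 0},
    {"xyz": [0.004,0.008,0.175],"dr": [0,0,0],"jaw": 0},
    {"xyz": [0.004,0.008,0.175],"dr": [0,0,0],"jaw": 0},
    {"xyz": [0.004,0.008,0.175],"dr": [0,0,0],"jaw": 0},
  ],
)

```text
time: 34.45
eef_pos: [0.5005, -0.0495, 0.1537]
orientation: [0.0, 0.708, 0.707, 0.0]
contact_force: [-0.7, -0.3, 0.3]
grip_width: 0.193
finger_force: 58.9
```

Run:
```python
from h import *
np.set_printoptions(precision=4,suppress=True)
d=shot('wrist'); print(d['s']['eef_pos'],d['s']['contact_force'])
e=shot('side'); f=shot('scene')
a=cv2.resize(d['img'][170:260,275:365],None,fx=4.4,fy=4.4,interpolation=cv2.INTER_CUBIC)
b=cv2.resize(e['img'][190:230,320:370] if 0 else e['img'][180:235,290:345],(396,396),interpolation=cv2.INTER_CUBIC)
cv2.imwrite('pics/w9.png',np.hstack([a,b])[...,::-1])
e2=dict(d); e2['cam_to_world']=d['T_tool_cam']; C=cloud(e2)
for r in range(205,240,3): print(r,[C[r,c].round(4).tolist() for c in (314,319,324)])
```

```text
[ 0.5005 -0.0495  0.1537] [-0.6583 -0.2785  0.2575]
205 [[0.0057, -0.0026, 0.0372], [0.0058, 0.001, 0.0368], [0.0063, 0.0045, 0.0352]]
208 [[-0.0052, -0.0032, 0.0655], [-0.0266, 0.0008, 0.1358], [0.0028, 0.0046, 0.0394]]
211 [[-0.0058, -0.0031, 0.0594], [-0.0063, 0.0009, 0.061], [-0.0047, 0.0048, 0.0558]]
214 [[-0.0052, -0.0029, 0.0497], [-0.0069, 0.0009, 0.0549], [-0.0034, 0.0047, 0.0442]]
217 [[-0.0059, -0.0028, 0.0445], [-0.0068, 0.0009, 0.0472], [-0.0042, 0.0046, 0.0397]]
220 [[-0.0055, -0.0027, 0.0366], [0.0031, 0.001, 0.0118], [-0.0053, 0.0046, 0.0361]]
223 [[0.0012, -0.0022, 0.0114], [0.0032, 0.001, 0.0059], [0.0002, 0.0042, 0.0144]]
226 [[0.0113, -0.0016, -0.0213], [0.0114, 0.001, -0.0217], [0.0115, 0.0037, -0.0219]]
229 [[0.0109, -0.0016, -0.0248], [0.0108, 0.001, -0.0246], [0.0103, 0.0037, -0.0233]]
232 [[0.0087, -0.0016, -0.0235], [0.0091, 0.001, -0.0245], [0.0088, 0.0037, -0.0239]]
235 [[0.0073, -0.0016, -0.0243], [0.0075, 0.001, -0.0247], [0.0072, 0.0037, -0.0242]]
238 [[0.0079, -0.0015, -0.0298], [0.0079, 0.001, -0.0299], [0.0079, 0.0036, -0.0299]]
```

View pics/w9.png

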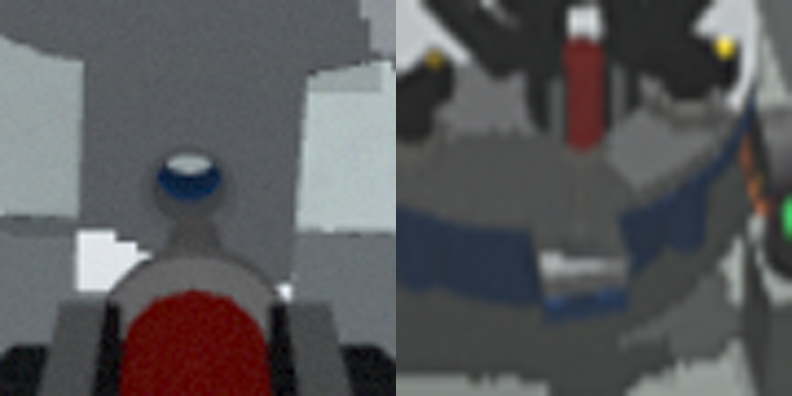

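The pin tip sits right at the lug hole's mouth, at about (190,195) in the left half of the crop, under 1 mm off. I'll nudge it and insert.

Call:
step_arm(
  steps=[
    {"xyz": [0.002,-0.002,0.02],"dr": [0,0,0],"jaw": 0},
    {"xyz": [0.002,-0.002,0.05],"dr": [0,0,0],"jaw": 0},
    {"xyz": [0.002,-0.002,0.08],"dr": [0,0,0],"jaw": 0},
    {"xyz": [0.002,-0.002,0.1],"dr": [0,0,0],"jaw": 0},
    {"xyz": [0.002,-0.002,0.1],"dr": [0,0,0],"jaw": 0},
  ],
)

```text
time: 35.1
eef_pos: [0.4988, -0.049, 0.1107]
orientation: [-0.001, 0.708, 0.706, -0.001]
contact_force: [-0.5, -0.2, -1.1]
grip_width: 0.194
finger_force: 58.9
```

Call:
step_arm(
  steps=[
    {"xyz": [0,0,0.02],"dr": [0,0,0],"jaw": 0},
    {"xyz": [0,0,0.034],"dr": [0,0,0],"jaw": 0},
    {"xyz": [0,0,0.034],"dr": [0,0,0],"jaw": 0},
    {"xyz": [0,0,0.034],"dr": [0,0,0],"jaw": 0.35},
    {"xyz": [0,0,0.034],"dr": [0,0,0],"jaw": 0.35},
    {"xyz": [0,0,0.034],"dr": [0,0,0],"jaw": 0.35},
    {"xyz": [0,0,0.034],"dr": [0,0,0],"jaw": 0.5},
  ],
)

```text
time: 35.8
eef_pos: [0.4998, -0.0491, 0.0992]
orientation: [0.0, 0.708, 0.706, 0.0]
contact_force: [-0.4, -0.6, -0.2]
grip_width: 0.492
finger_force: 0.0
```

Run:
```python
from h import *
np.set_printoptions(precision=4,suppress=True)
d=shot('wrist'); print(d['s']['eef_pos'],d['s']['contact_force'],d['s']['grip_width'])
C=cloud(d); h=cv2.cvtColor(d['img'],cv2.COLOR_RGB2HSV)
for n in ('wrist','side','scene'):
    d=shot(n); C=cloud(d); h=cv2.cvtColor(d['img'],cv2.COLOR_RGB2HSV)
    m=((h[...,0]<6)|(h[...,0]>174))&(h[...,1]>120)&(C[...,2]>.1)&(C[...,2]<.26)&(np.hypot(C[...,0]-.5,C[...,1]+.049)<.04); print(n,np.percentile(C[m],[2,50,98],axis=0),m.sum())
```

```text
[ 0.4998 -0.0491  0.0992] [-0.446  -0.5568 -0.1989] 0.49154271924837123
wrist [[ 0.4926 -0.0556  0.1274]
 [ 0.5004 -0.0437  0.1671]
 [ 0.5084 -0.0406  0.1733]] 2790
side [[ 0.4918 -0.0592  0.1278]
 [ 0.4976 -0.0548  0.1562]
 [ 0.5047 -0.0477  0.1743]] 65
scene [[ 0.4914 -0.06    0.1231]
 [ 0.5019 -0.0547  0.1539]
 [ 0.507  -0.0448  0.1733]] 94
```

Call:
step_arm(
  steps=[
    {"xyz": [0,0,-0.1],"dr": [0,0,0],"jaw": 0.5},
    {"xyz": [0,0,-0.2],"dr": [0,0,0],"jaw": 0.5},
    {"xyz": [0,0,-0.32],"dr": [0,0,0],"jaw": 0.5},
    {"xyz": [0,0,-0.32],"dr": [0,0,0],"jaw": 0.5},
    {"xyz": [0,0,-0.32],"dr": [0,0,0],"jaw": 0.5},
  ],
)

```text
time: 36.5
eef_pos: [0.5003, -0.0491, 0.228]
orientation: [0.001, 0.708, 0.706, 0.001]
contact_force: [-0.8, -0.5, -0.1]
grip_width: 0.497
finger_force: 0.0
```

```bash
cat >> h.py <<'E'
def knobs(d,c=(.505,.073)):
    C=cloud(d); h=cv2.cvtColor(d['img'],cv2.COLOR_RGB2HSV); v=C[...,:2]-np.array(c); r=np.hypot(v[...,0],v[...,1])
    m=(C[...,2]>.154)&(C[...,2]<.168)&(r>.05)&(r<.118)
    n,l,st,_=cv2.connectedComponentsWithStats(m.astype(np.uint8)); out=[]
    for i in range(1,n):
        if st[i,4]<25: continue
        P=C[l==i]; R_=cv2.minAreaRect(P[:,:2].astype(np.float32)*1000); b=cv2.boxPoints(R_); e=max([b[1]-b[0],b[2]-b[1]],key=np.linalg.norm)
        ctr=np.array(R_[0])/1000; yl=(h[l==i][:,0]>20)&(h[l==i][:,0]<35)&(h[l==i][:,1]>120)
        a=np.arctan2(e[1],e[0])
        if yl.sum()>2 and (P[yl][:,:2].mean(0)-ctr)@[np.cos(a),np.sin(a)]<0: a+=np.pi
        w=ctr-np.array(c); out.append((np.degrees(np.arctan2(w[1],w[0])).round(1),ctr.round(4),np.round(sorted(R_[1])),'ang',np.degrees(a).round(1)%360,int(yl.sum()),int(st[i,4])))
    return sorted(out,key=lambda o:o[0])
E
python3 - <<'E'
from h import *
for n in ('wrist','side','scene'):
    d=shot(n); print(n,handle(d))
    for k in knobs(d): print(*k)
    if n=='wrist': save(d,'w10.png')
plan([(.505,.073,.2,None)])
E
```

```text
wrist [0.50676857 0.07262354 0.17295871]
-137.2 [0.4442 0.0167] [19. 46.] ang 34.7 107 968
-91.9 [ 0.5011 -0.0425] [ 4. 14.] ang 356.9 0 71
-46.7 [0.5634 0.0111] [17. 46.] ang 325.2 96 945
40.2 [0.5584 0.1182] [ 4. 16.] ang 8.0 0 62
side [0.5114588  0.07088608 0.17350104]
-137.6 [0.442  0.0155] [14. 45.] ang 33.5 2 63
-48.1 [0.5616 0.01  ] [15. 45.] ang 331.0 4 64
131.1 [0.4487 0.1376] [20. 43.] ang 350.8 6 59
scene [0.50608872 0.07093916 0.17131476]
-137.5 [0.4419 0.0151] [15. 45.] ang 33.0 7 61
-48.6 [0.5609 0.0097] [14. 48.] ang 327.3 7 63
40.3 [0.5682 0.1266] [14. 42.] ang 29.2 6 59
129.7 [0.4556 0.1325] [16. 28.] ang 359.5 6 33
t 36.6 psi -0.1 q [-0.1  -0.01  0.12  1.71 -0.    1.48] pos [ 0.4992 -0.049   0.2256] jaw 0.50
xyz [0.305, 0.014, 0.064] dr [-0.0007, -0.0001, -0.0] rows 2.5 psi -0
```

Run:
```python
from h import *
plan([(.5627,.0106,.165,56,1),(.5627,.0106,.095,56,1)])
```

```text
t 36.6 psi -0.1 q [-0.1  -0.01  0.12  1.71 -0.    1.48] pos [ 0.4992 -0.049   0.2256] jaw 0.50
xyz [0.1494, 0.1588, 0.1511] dr [-0.0006, -0.0004, -0.3118] rows 6.5 psi 56
xyz [0.1493, 0.1592, 0.3261] dr [-0.0006, -0.0004, -0.3118] rows 1.4 psi 56
```

Call:
step_arm(
  steps=[
    {"xyz": [0.149,0.159,0.15],"dr": [0,0,-0.312],"jaw": 0.5},
    {"xyz": [0.149,0.159,0.15],"dr": [0,0,-0.312],"jaw": 0.5},
    {"xyz": [0.149,0.159,0.15],"dr": [0,0,-0.312],"jaw": 0.5},
    {"xyz": [0.149,0.159,0.15],"dr": [0,0,-0.312],"jaw": 0.5},
    {"xyz": [0.149,0.159,0.15],"dr": [0,0,-0.312],"jaw": 0.5},
    {"xyz": [0.149,0.159,0.15],"dr": [0,0,-0.312],"jaw": 0.5},
    {"xyz": [0.149,0.159,0.15],"dr": [0,0,-0.312],"jaw": 0.5},
    {"xyz": [0.149,0.159,0.15],"dr": [0,0,-0.312],"jaw": 0.5},
    {"xyz": [0.149,0.159,0.15],"dr": [0,0,-0.312],"jaw": 0.5},
  ],
)

```text
time: 37.55
eef_pos: [0.5629, 0.0104, 0.1661]
orientation: [-0.001, 0.293, 0.956, -0.0]
contact_force: [-0.0, -0.3, 0.6]
grip_width: 0.497
finger_force: 0.0
```

Run:
```python
from h import *
for n in ('wrist','scene','side'):
    d=shot(n); print(n)
    for k in knobs(d): print(*k)
plan([(.5627,.0106,.095,56,1)])
```

```text
wrist
-137.5 [0.4444 0.0176] [19. 45.] ang 30.8 171 1563
-92.4 [ 0.5002 -0.0426] [ 4. 15.] ang 358.3 0 206
-46.7 [0.5632 0.0112] [17. 45.] ang 325.1 142 1506
42.0 [0.5691 0.1307] [17. 46.] ang 26.6 122 1343
119.2 [0.4721 0.1318] [2. 9.] ang 59.5 0 37
scene
-137.4 [0.4419 0.0149] [14. 45.] ang 34.7 7 63
-47.8 [0.5624 0.0097] [16. 44.] ang 329.3 7 63
42.2 [0.5668 0.1291] [16. 43.] ang 22.2 6 58
side
-137.6 [0.4426 0.016 ] [19. 43.] ang 37.6 1 65
-49.3 [0.5607 0.0083] [17. 44.] ang 331.8 2 65
45.4 [0.5585 0.1272] [15. 29.] ang 32.5 0 26
131.2 [0.4481 0.138 ] [21. 44.] ang 357.5 6 60
t 37.7 psi 55.9 q [ 0.02  0.11  0.14  1.6  -0.    0.61] pos [0.5632 0.0104 0.1667] jaw 0.50
xyz [0.0013, -0.0002, 0.1791] dr [-0.0001, -0.0001, -0.0003] rows 1.4 psi 56
```

Call:
step_arm(
  steps=[
    {"xyz": [0.001,0,0.1],"dr": [0,0,0],"jaw": 0.5},
    {"xyz": [0.001,0,0.179],"dr": [0,0,0],"jaw": 0.5},
    {"xyz": [0.001,0,0.179],"dr": [0,0,0],"jaw": 0.5},
    {"xyz": [0.001,0,0.179],"dr": [0,0,0],"jaw": 0},
    {"xyz": [0.001,0,0.179],"dr": [0,0,0],"jaw": 0},
    {"xyz": [0.001,0,0.179],"dr": [0,0,0],"jaw": 0},
    {"xyz": [0.001,0,0.179],"dr": [0,0,0],"jaw": 0},
    {"xyz": [0.001,0,0.179],"dr": [0,0,0],"jaw": 0},
  ],
)

```text
time: 38.5
eef_pos: [0.5646, 0.0109, 0.0988]
orientation: [0.002, 0.292, 0.956, 0.001]
contact_force: [-0.7, 2.2, 5.7]
grip_width: 0.207
finger_force: 67.1
```

Call:
step_arm(
  steps=[
    {"xyz": [0,0,0],"dr": [0,0,0.045],"jaw": 0},
    {"xyz": [0,0,0],"dr": [0,0,0.09],"jaw": 0},
    {"xyz": [0,0,0],"dr": [0,0,0.135],"jaw": 0},
    {"xyz": [0,0,0],"dr": [0,0,0.18],"jaw": 0},
    {"xyz": [0,0,0],"dr": [0,0,0.225],"jaw": 0},
    {"xyz": [0,0,0],"dr": [0,0,0.27],"jaw": 0},
    {"xyz": [0,0,0],"dr": [0,0,0.31],"jaw": 0},
    {"xyz": [0,0,0],"dr": [0,0,0.31],"jaw": 0},
  ],
)

```text
time: 39.3
eef_pos: [0.5644, 0.0108, 0.0988]
orientation: [0.001, 0.707, 0.707, 0.002]
contact_force: [0.0, 0.5, 6.0]
grip_width: 0.206
finger_force: 67.4
```

Call:
step_arm(
  steps=[
    {"xyz": [0,0,0],"dr": [0,0,0],"jaw": 0.5},
    {"xyz": [0,0,0],"dr": [0,0,0],"jaw": 0.5},
    {"xyz": [0,0,0],"dr": [0,0,0],"jaw": 0.5},
    {"xyz": [0,0,-0.1],"dr": [0,0,0],"jaw": 0.5},
    {"xyz": [0,0,-0.2],"dr": [0,0,0],"jaw": 0.5},
    {"xyz": [0.31,-0.29,-0.2],"dr": [0,0,-0.472],"jaw": 0.5},
    {"xyz": [0.31,-0.29,-0.2],"dr": [0,0,-0.472],"jaw": 0.5},
    {"xyz": [0.31,-0.29,-0.2],"dr": [0,0,-0.472],"jaw": 0.5},
    {"xyz": [0.31,-0.29,-0.2],"dr": [0,0,-0.472],"jaw": 0.5},
    {"xyz": [0.31,-0.29,-0.2],"dr": [0,0,-0.472],"jaw": 0.5},
    {"xyz": [0.31,-0.29,-0.2],"dr": [0,0,-0.472],"jaw": 0.5},
    {"xyz": [0.31,-0.29,-0.2],"dr": [0,0,-0.472],"jaw": 0.5},
    {"xyz": [0.31,-0.29,-0.2],"dr": [0,0,-0.472],"jaw": 0.5},
    {"xyz": [0.31,-0.29,-0.2],"dr": [0,0,-0.472],"jaw": 0.5},
    {"xyz": [0.31,-0.29,-0.2],"dr": [0,0,-0.472],"jaw": 0.5},
    {"xyz": [0.31,-0.29,-0.2],"dr": [0,0,-0.472],"jaw": 0.5},
    {"xyz": [0.31,-0.29,-0.2],"dr": [0,0,-0.472],"jaw": 0.5},
  ],
)

```text
time: 41.0
eef_pos: [0.4466, 0.1341, 0.1755]
orientation: [0.0, 0.044, 0.999, 0.0]
contact_force: [-0.1, 0.4, -0.1]
grip_width: 0.501
finger_force: 0.0
```

Run:
```python
from h import *
for n in ('wrist','scene','side'):
    d=shot(n); print(n)
    for k in knobs(d): print(*k)
plan([(.4482,.1361,.095,85,1)])
```

```text
wrist
-137.7 [0.4441 0.0175] [15. 46.] ang 35.0 100 1093
-91.7 [ 0.5015 -0.0425] [ 4. 15.] ang 0.0 0 146
-40.7 [0.563  0.0232] [14. 22.] ang 274.6 0 253
131.4 [0.4495 0.1359] [17. 45.] ang 356.3 132 1380
scene
-135.8 [0.4443 0.0141] [16. 42.] ang 34.4 7 65
-46.9 [0.5638 0.0101] [15. 44.] ang 273.8 7 60
41.2 [0.5689 0.129 ] [15. 45.] ang 30.9 5 63
132.5 [0.4484 0.1349] [14. 45.] ang 355.3 6 53
side
-136.9 [0.4441 0.0161] [18. 46.] ang 33.2 6 64
-46.2 [0.5643 0.0112] [17. 48.] ang 269.8 8 61
41.9 [0.5687 0.1301] [15. 44.] ang 28.9 6 54
132.0 [0.4484 0.1358] [17. 44.] ang 4.5 2 63
t 41.1 psi 85.1 q [ 0.29 -0.12 -0.07  1.62 -0.    0.38] pos [0.4466 0.1341 0.1754] jaw 0.50
xyz [-0.0036, 0.0053, 0.2011] dr [-0.0, 0.0, 0.0003] rows 1.6 psi 85
```

Call:
step_arm(
  steps=[
    {"xyz": [-0.004,0.004,0.1],"dr": [0,0,-0.005],"jaw": 0.5},
    {"xyz": [-0.004,0.004,0.2],"dr": [0,0,-0.005],"jaw": 0.5},
    {"xyz": [-0.004,0.004,0.2],"dr": [0,0,-0.005],"jaw": 0.5},
    {"xyz": [-0.004,0.004,0.2],"dr": [0,0,-0.005],"jaw": 0},
    {"xyz": [-0.004,0.004,0.2],"dr": [0,0,-0.005],"jaw": 0},
    {"xyz": [-0.004,0.004,0.2],"dr": [0,0,-0.005],"jaw": 0},
    {"xyz": [-0.004,0.004,0.2],"dr": [0,0,-0.005],"jaw": 0},
    {"xyz": [-0.004,0.004,0.2],"dr": [0,0,-0.005],"jaw": 0},
    {"xyz": [-0.004,0.004,0.2],"dr": [0,0,0.04],"jaw": 0},
    {"xyz": [-0.004,0.004,0.2],"dr": [0,0,0.085],"jaw": 0},
    {"xyz": [-0.004,0.004,0.2],"dr": [0,0,0.13],"jaw": 0},
    {"xyz": [-0.004,0.004,0.2],"dr": [0,0,0.175],"jaw": 0},
    {"xyz": [-0.004,0.004,0.2],"dr": [0,0,0.22],"jaw": 0},
    {"xyz": [-0.004,0.004,0.2],"dr": [0,0,0.265],"jaw": 0},
    {"xyz": [-0.004,0.004,0.2],"dr": [0,0,0.305],"jaw": 0},
    {"xyz": [-0.004,0.004,0.2],"dr": [0,0,0.305],"jaw": 0},
  ],
)

```text
time: 42.75
eef_pos: [0.45, 0.1372, 0.0981]
orientation: [0.001, 0.499, 0.866, 0.003]
contact_force: [0.5, 8.9, 6.0]
grip_width: 0.208
finger_force: 99.3
```

Run:
```python
from h import *
print(arm.observe()['contact_force'])
plan([(.4482,.1361,.175,None),(.4435,.0162,.175,124,1)])
```

```text
[0.54980419 8.90768269 5.95931263]
t 42.8 psi 30.1 q [ 0.29 -0.12 -0.23  1.46  0.    1.34] pos [0.45   0.1372 0.0981] jaw 0.21
xyz [-0.0001, -0.0041, -0.1923] dr [0.0018, -0.0003, 0.0] rows 1.5 psi 30
xyz [-0.2536, -0.1645, -0.1934] dr [0.0016, 0.0013, -0.5218] rows 10.9 psi 124
```

Call:
step_arm(
  steps=[
    {"xyz": [0,0,0],"dr": [0,0,0],"jaw": 0.5},
    {"xyz": [0,0,0],"dr": [0,0,0],"jaw": 0.5},
    {"xyz": [0,0,0],"dr": [0,0,0],"jaw": 0.5},
    {"xyz": [0,0,-0.1],"dr": [0,0,0],"jaw": 0.5},
    {"xyz": [0,0,-0.2],"dr": [0,0,0],"jaw": 0.5},
    {"xyz": [-0.254,-0.164,-0.2],"dr": [0,0,-0.522],"jaw": 0.5},
    {"xyz": [-0.254,-0.164,-0.2],"dr": [0,0,-0.522],"jaw": 0.5},
    {"xyz": [-0.254,-0.164,-0.2],"dr": [0,0,-0.522],"jaw": 0.5},
    {"xyz": [-0.254,-0.164,-0.2],"dr": [0,0,-0.522],"jaw": 0.5},
    {"xyz": [-0.254,-0.164,-0.2],"dr": [0,0,-0.522],"jaw": 0.5},
    {"xyz": [-0.254,-0.164,-0.2],"dr": [0,0,-0.522],"jaw": 0.5},
    {"xyz": [-0.254,-0.164,-0.2],"dr": [0,0,-0.522],"jaw": 0.5},
    {"xyz": [-0.254,-0.164,-0.2],"dr": [0,0,-0.522],"jaw": 0.5},
    {"xyz": [-0.254,-0.164,-0.2],"dr": [0,0,-0.522],"jaw": 0.5},
    {"xyz": [-0.254,-0.164,-0.2],"dr": [0,0,-0.522],"jaw": 0.5},
    {"xyz": [-0.254,-0.164,-0.2],"dr": [0,0,-0.522],"jaw": 0.5},
    {"xyz": [-0.254,-0.164,-0.2],"dr": [0,0,-0.522],"jaw": 0.5},
    {"xyz": [-0.254,-0.164,-0.2],"dr": [0,0,-0.522],"jaw": 0.5},
  ],
)

```text
time: 44.55
eef_pos: [0.4428, 0.0146, 0.1754]
orientation: [-0.0, -0.295, 0.956, -0.0]
contact_force: [-0.6, 0.3, -0.2]
grip_width: 0.497
finger_force: 0.0
```

Run:
```python
from h import *
for n in ('wrist','scene','side'):
    d=shot(n); print(n)
    for k in knobs(d): print(*k)
plan([(.4435,.0162,.095,124,1)])
```

```text
wrist
-135.3 [0.4467 0.0153] [16. 45.] ang 39.0 132 1354
-91.5 [ 0.502  -0.0425] [1. 9.] ang 26.9 0 72
scene
-134.4 [0.4467 0.0134] [16. 45.] ang 41.4 7 64
-45.5 [0.5661 0.0108] [15. 45.] ang 273.6 9 61
41.3 [0.5699 0.1299] [17. 43.] ang 25.7 7 59
131.9 [0.4487 0.1358] [13. 48.] ang 301.9 8 50
side
-136.1 [0.4458 0.016 ] [17. 49.] ang 37.7 1 62
-46.0 [0.565  0.0109] [19. 44.] ang 263.7 8 59
41.4 [0.5699 0.1303] [18. 48.] ang 31.5 7 59
t 44.7 psi 124.2 q [ 0.03 -0.17 -0.12  1.62 -0.   -0.56] pos [0.4429 0.0147 0.1754] jaw 0.50
xyz [-0.0035, 0.0022, 0.201] dr [-0.0, -0.0, 0.0009] rows 1.6 psi 124
```

Call:
step_arm(
  steps=[
    {"xyz": [-0.007,-0.003,0.1],"dr": [0,0,-0.013],"jaw": 0.5},
    {"xyz": [-0.007,-0.003,0.2],"dr": [0,0,-0.013],"jaw": 0.5},
    {"xyz": [-0.007,-0.003,0.2],"dr": [0,0,-0.013],"jaw": 0.5},
    {"xyz": [-0.007,-0.003,0.2],"dr": [0,0,-0.013],"jaw": 0},
    {"xyz": [-0.007,-0.003,0.2],"dr": [0,0,-0.013],"jaw": 0},
    {"xyz": [-0.007,-0.003,0.2],"dr": [0,0,-0.013],"jaw": 0},
    {"xyz": [-0.007,-0.003,0.2],"dr": [0,0,-0.013],"jaw": 0},
    {"xyz": [-0.007,-0.003,0.2],"dr": [0,0,-0.013],"jaw": 0},
    {"xyz": [-0.007,-0.003,0.2],"dr": [0,0,0.03],"jaw": 0},
    {"xyz": [-0.007,-0.003,0.2],"dr": [0,0,0.075],"jaw": 0},
    {"xyz": [-0.007,-0.003,0.2],"dr": [0,0,0.12],"jaw": 0},
    {"xyz": [-0.007,-0.003,0.2],"dr": [0,0,0.165],"jaw": 0},
    {"xyz": [-0.007,-0.003,0.2],"dr": [0,0,0.21],"jaw": 0},
    {"xyz": [-0.007,-0.003,0.2],"dr": [0,0,0.255],"jaw": 0},
    {"xyz": [-0.007,-0.003,0.2],"dr": [0,0,0.297],"jaw": 0},
    {"xyz": [-0.007,-0.003,0.2],"dr": [0,0,0.297],"jaw": 0},
  ],
)

```text
time: 46.3
eef_pos: [0.4464, 0.0161, 0.0981]
orientation: [0.001, 0.169, 0.986, 0.001]
contact_force: [-4.6, 5.8, 2.8]
grip_width: 0.208
finger_force: 80.1
```

Run:
```python
from h import *
print(arm.observe()['contact_force'])
plan([(.4455,.0155,.175,None),(.569,.130,.175,118,1)])
```

```text
[-4.55887049  5.75089547  2.82389467]
t 46.3 psi 70.5 q [ 0.04 -0.18 -0.27  1.47  0.    0.37] pos [0.4464 0.0161 0.0981] jaw 0.21
xyz [0.0013, -0.0018, -0.1923] dr [0.0007, 0.0004, -0.0] rows 1.5 psi 71
xyz [-0.1944, 0.371, -0.1912] dr [0.0005, 0.0007, -0.2637] rows 5.5 psi 118
```

Call:
step_arm(
  steps=[
    {"xyz": [0,0,0],"dr": [0,0,0],"jaw": 0.5},
    {"xyz": [0,0,0],"dr": [0,0,0],"jaw": 0.5},
    {"xyz": [0,0,0],"dr": [0,0,0],"jaw": 0.5},
    {"xyz": [0,0,-0.1],"dr": [0,0,0],"jaw": 0.5},
    {"xyz": [0,0,-0.2],"dr": [0,0,0],"jaw": 0.5},
    {"xyz": [-0.194,0.371,-0.2],"dr": [0,0,-0.264],"jaw": 0.5},
    {"xyz": [-0.194,0.371,-0.2],"dr": [0,0,-0.264],"jaw": 0.5},
    {"xyz": [-0.194,0.371,-0.2],"dr": [0,0,-0.264],"jaw": 0.5},
    {"xyz": [-0.194,0.371,-0.2],"dr": [0,0,-0.264],"jaw": 0.5},
    {"xyz": [-0.194,0.371,-0.2],"dr": [0,0,-0.264],"jaw": 0.5},
    {"xyz": [-0.194,0.371,-0.2],"dr": [0,0,-0.264],"jaw": 0.5},
    {"xyz": [-0.194,0.371,-0.2],"dr": [0,0,-0.264],"jaw": 0.5},
    {"xyz": [-0.194,0.371,-0.2],"dr": [0,0,-0.264],"jaw": 0.5},
  ],
)

```text
time: 47.6
eef_pos: [0.5681, 0.1299, 0.1756]
orientation: [0.0, -0.243, 0.97, -0.0]
contact_force: [0.0, -0.7, 0.3]
grip_width: 0.501
finger_force: 0.0
```

Run:
```python
from h import *
for n in ('wrist','scene','side'):
    d=shot(n); print(n, handle(d))
    for k in knobs(d): print(*k)
plan([(.569,.130,.095,118,1)])
```

```text
wrist [0.50919779 0.07436585 0.17299637]
-123.1 [0.4661 0.0133] [ 7. 16.] ang 298.2 12 180
-89.8 [ 0.5054 -0.0424] [ 5. 16.] ang 0.1 0 217
-44.4 [0.5669 0.0124] [16. 45.] ang 270.9 117 1238
41.8 [0.5709 0.132 ] [16. 46.] ang 23.7 142 1344
130.1 [0.4522 0.1356] [17. 45.] ang 296.6 157 1464
scene [0.50808455 0.07099086 0.17145999]
-135.2 [0.4456 0.014 ] [13. 47.] ang 338.6 6 55
-46.0 [0.5651 0.0108] [14. 43.] ang 276.6 9 61
40.3 [0.5707 0.1287] [15. 42.] ang 30.4 7 63
132.1 [0.4498 0.1341] [13. 48.] ang 302.3 7 49
side [0.507474   0.07270816 0.17211014]
-136.4 [0.4445 0.0154] [17. 46.] ang 335.6 5 70
-45.6 [0.5664 0.0104] [16. 45.] ang 272.3 8 59
41.4 [0.5696 0.13  ] [19. 45.] ang 19.9 2 53
132.2 [0.4499 0.1338] [15. 46.] ang 296.0 1 53
t 47.8 psi 118.2 q [ 0.22  0.16  0.21  1.62 -0.   -0.27] pos [0.568  0.1298 0.1756] jaw 0.50
xyz [-0.0023, -0.0008, 0.2015] dr [-0.0, 0.0001, 0.0012] rows 1.6 psi 118
```

Call:
step_arm(
  steps=[
    {"xyz": [-0.002,-0.001,0.1],"dr": [0,0,0.004],"jaw": 0.5},
    {"xyz": [-0.002,-0.001,0.2],"dr": [0,0,0.004],"jaw": 0.5},
    {"xyz": [-0.002,-0.001,0.2],"dr": [0,0,0.004],"jaw": 0.5},
    {"xyz": [-0.002,-0.001,0.2],"dr": [0,0,0.004],"jaw": 0},
    {"xyz": [-0.002,-0.001,0.2],"dr": [0,0,0.004],"jaw": 0},
    {"xyz": [-0.002,-0.001,0.2],"dr": [0,0,0.004],"jaw": 0},
    {"xyz": [-0.002,-0.001,0.2],"dr": [0,0,0.004],"jaw": 0},
    {"xyz": [-0.002,-0.001,0.2],"dr": [0,0,0.004],"jaw": 0},
    {"xyz": [-0.002,-0.001,0.2],"dr": [0,0,0.05],"jaw": 0},
    {"xyz": [-0.002,-0.001,0.2],"dr": [0,0,0.095],"jaw": 0},
    {"xyz": [-0.002,-0.001,0.2],"dr": [0,0,0.14],"jaw": 0},
    {"xyz": [-0.002,-0.001,0.2],"dr": [0,0,0.185],"jaw": 0},
    {"xyz": [-0.002,-0.001,0.2],"dr": [0,0,0.23],"jaw": 0},
    {"xyz": [-0.002,-0.001,0.2],"dr": [0,0,0.275],"jaw": 0},
    {"xyz": [-0.002,-0.001,0.2],"dr": [0,0,0.315],"jaw": 0},
    {"xyz": [-0.002,-0.001,0.2],"dr": [0,0,0.315],"jaw": 0},
  ],
)

```text
time: 49.35
eef_pos: [0.5683, 0.1328, 0.0983]
orientation: [-0.001, 0.246, 0.969, 0.002]
contact_force: [-9.9, 13.5, 1.6]
grip_width: 0.209
finger_force: 91.8
```

Run:
```python
from h import *
print(arm.observe()['contact_force'])
plan([(.569,.130,.175,None),(.564,.0108,.175,1,1)])
```

```text
[-9.86827286 13.4848266   1.5802064 ]
t 49.4 psi 61.5 q [0.23 0.15 0.05 1.47 0.   0.72] pos [0.5683 0.1328 0.0983] jaw 0.21
xyz [-0.0044, -0.0044, -0.1918] dr [0.0014, -0.0007, 0.0] rows 1.5 psi 61
xyz [-0.1358, -0.2721, -0.1933] dr [0.0009, -0.0014, 0.3359] rows 7.0 psi 1
```

Call:
step_arm(
  steps=[
    {"xyz": [0,0,0],"dr": [0,0,0],"jaw": 0.5},
    {"xyz": [0,0,0],"dr": [0,0,0],"jaw": 0.5},
    {"xyz": [0,0,0],"dr": [0,0,0],"jaw": 0.5},
    {"xyz": [0,0,-0.1],"dr": [0,0,0],"jaw": 0.5},
    {"xyz": [0,0,-0.2],"dr": [0,0,0],"jaw": 0.5},
    {"xyz": [-0.136,-0.272,-0.2],"dr": [0,0,0.334],"jaw": 0.5},
    {"xyz": [-0.136,-0.272,-0.2],"dr": [0,0,0.334],"jaw": 0.5},
    {"xyz": [-0.136,-0.272,-0.2],"dr": [0,0,0.334],"jaw": 0.5},
    {"xyz": [-0.136,-0.272,-0.2],"dr": [0,0,0.334],"jaw": 0.5},
    {"xyz": [-0.136,-0.272,-0.2],"dr": [0,0,0.334],"jaw": 0.5},
    {"xyz": [-0.136,-0.272,-0.2],"dr": [0,0,0.334],"jaw": 0.5},
    {"xyz": [-0.136,-0.272,-0.2],"dr": [0,0,0.334],"jaw": 0.5},
    {"xyz": [-0.136,-0.272,-0.2],"dr": [0,0,0.334],"jaw": 0.5},
    {"xyz": [-0.136,-0.272,-0.2],"dr": [0,0,0.334],"jaw": 0.5},
    {"xyz": [-0.136,-0.272,-0.2],"dr": [0,0,0.334],"jaw": 0.5},
  ],
)

```text
time: 50.85
eef_pos: [0.5651, 0.0083, 0.1756]
orientation: [0.0, 0.697, 0.717, 0.0]
contact_force: [-0.2, 0.2, 0.1]
grip_width: 0.495
finger_force: 0.0
```

Run:
```python
from h import *
for n in ('wrist','scene','side'):
    d=shot(n); print(n, handle(d))
    for k in knobs(d): print(*k)
plan([(.564,.0108,.095,1.5,1)])
```

```text
wrist [0.50989002 0.07391585 0.17291617]
-136.3 [0.447  0.0176] [16. 45.] ang 338.1 108 1102
-45.3 [0.5655 0.012 ] [15. 44.] ang 273.7 136 1368
41.5 [0.5711 0.1316] [17. 46.] ang 329.4 152 1574
131.1 [0.4505 0.1354] [18. 46.] ang 301.4 113 1156
scene [0.51363125 0.07319038 0.17129341]
-137.2 [0.4428 0.0155] [15. 48.] ang 339.7 8 55
-46.9 [0.564  0.0101] [15. 48.] ang 270.4 7 64
39.3 [0.5723 0.128 ] [16. 38.] ang 329.9 8 42
side [0.50617685 0.07269237 0.1722271 ]
-137.1 [0.444  0.0164] [20. 43.] ang 351.0 2 66
-47.0 [0.5639 0.0098] [17. 45.] ang 88.1 2 58
132.2 [0.4477 0.1361] [19. 46.] ang 294.7 6 56
t 51.0 psi 1.6 q [ 0.01  0.12  0.16  1.62 -0.    1.56] pos [0.565  0.0084 0.1754] jaw 0.50
xyz [0.006, -0.0024, 0.2011] dr [0.0, 0.0, 0.0005] rows 1.6 psi 2
```

Call:
step_arm(
  steps=[
    {"xyz": [0.006,-0.003,0.1],"dr": [0,0,0],"jaw": 0.5},
    {"xyz": [0.006,-0.003,0.2],"dr": [0,0,0],"jaw": 0.5},
    {"xyz": [0.006,-0.003,0.2],"dr": [0,0,0],"jaw": 0.5},
    {"xyz": [0.006,-0.003,0.2],"dr": [0,0,0],"jaw": 0},
    {"xyz": [0.006,-0.003,0.2],"dr": [0,0,0],"jaw": 0},
    {"xyz": [0.006,-0.003,0.2],"dr": [0,0,0],"jaw": 0},
    {"xyz": [0.006,-0.003,0.2],"dr": [0,0,0],"jaw": 0},
    {"xyz": [0.006,-0.003,0.2],"dr": [0,0,0],"jaw": 0},
    {"xyz": [0.006,-0.003,0.2],"dr": [0,0,0.045],"jaw": 0},
    {"xyz": [0.006,-0.003,0.2],"dr": [0,0,0.09],"jaw": 0},
    {"xyz": [0.006,-0.003,0.2],"dr": [0,0,0.135],"jaw": 0},
    {"xyz": [0.006,-0.003,0.2],"dr": [0,0,0.18],"jaw": 0},
    {"xyz": [0.006,-0.003,0.2],"dr": [0,0,0.225],"jaw": 0},
    {"xyz": [0.006,-0.003,0.2],"dr": [0,0,0.26],"jaw": 0},
    {"xyz": [0.006,-0.003,0.2],"dr": [0,0,0.29],"jaw": 0},
    {"xyz": [0.006,-0.003,0.2],"dr": [0,0,0.32],"jaw": 0},
    {"xyz": [0.006,-0.003,0.2],"dr": [0,0,0.345],"jaw": 0},
    {"xyz": [0.006,-0.003,0.2],"dr": [0,0,0.345],"jaw": 0},
  ],
)

```text
time: 52.8
eef_pos: [0.564, 0.0111, 0.0985]
orientation: [0.0, 0.967, 0.254, 0.001]
contact_force: [-6.1, 0.0, 12.2]
grip_width: 0.21
finger_force: 97.8
```

Run:
```python
from h import *
s=arm.observe();print(s['contact_force'],s['wrist_torque'])
plan([(.564,.0108,.175,None),(.449,.136,.175,29,1)])
```

```text
[-6.13164852  0.03864663 12.2233056 ] [0.01835603 1.51743796 1.49085014]
t 52.8 psi -60.6 q [0.02 0.1  0.   1.47 0.   2.65] pos [0.564  0.0111 0.0985] jaw 0.21
xyz [-0.0001, 0.0009, -0.1913] dr [0.0003, -0.0007, 0.0] rows 1.5 psi -61
xyz [-0.097, -0.4129, -0.192] dr [0.0008, -0.0003, -0.4978] rows 10.4 psi 29
```

Call:
step_arm(
  steps=[
    {"xyz": [0,0,0],"dr": [0,0,0],"jaw": 0.5},
    {"xyz": [0,0,0],"dr": [0,0,0],"jaw": 0.5},
    {"xyz": [0,0,0],"dr": [0,0,0],"jaw": 0.5},
    {"xyz": [0,0,-0.1],"dr": [0,0,0],"jaw": 0.5},
    {"xyz": [0,0,-0.2],"dr": [0,0,0],"jaw": 0.5},
    {"xyz": [-0.097,-0.413,-0.2],"dr": [0,0,-0.498],"jaw": 0.5},
    {"xyz": [-0.097,-0.413,-0.2],"dr": [0,0,-0.498],"jaw": 0.5},
    {"xyz": [-0.097,-0.413,-0.2],"dr": [0,0,-0.498],"jaw": 0.5},
    {"xyz": [-0.097,-0.413,-0.2],"dr": [0,0,-0.498],"jaw": 0.5},
    {"xyz": [-0.097,-0.413,-0.2],"dr": [0,0,-0.498],"jaw": 0.5},
    {"xyz": [-0.097,-0.413,-0.2],"dr": [0,0,-0.498],"jaw": 0.5},
    {"xyz": [-0.097,-0.413,-0.2],"dr": [0,0,-0.498],"jaw": 0.5},
    {"xyz": [-0.097,-0.413,-0.2],"dr": [0,0,-0.498],"jaw": 0.5},
    {"xyz": [-0.097,-0.413,-0.2],"dr": [0,0,-0.498],"jaw": 0.5},
    {"xyz": [-0.097,-0.413,-0.2],"dr": [0,0,-0.498],"jaw": 0.5},
    {"xyz": [-0.097,-0.413,-0.2],"dr": [0,0,-0.498],"jaw": 0.5},
    {"xyz": [-0.097,-0.413,-0.2],"dr": [0,0,-0.498],"jaw": 0.5},
  ],
)

```text
time: 54.5
eef_pos: [0.449, 0.1357, 0.1755]
orientation: [0.0, 0.507, 0.862, 0.0]
contact_force: [0.4, -1.3, 0.2]
grip_width: 0.502
finger_force: 0.0
```

Run:
```python
from h import *
for n in ('wrist','scene','side'):
    d=shot(n); print(n, handle(d))
    for k in knobs(d): print(*k)
plan([(.449,.1358,.095,29,1)])
```

```text
wrist [0.50334944 0.08000847 0.17172305]
55.1 [0.5528 0.1416] [ 6. 14.] ang 50.9 0 126
130.2 [0.4505 0.1375] [15. 46.] ang 298.5 138 1364
scene [0.50706499 0.07069066 0.17156567]
-136.5 [0.4436 0.0148] [15. 48.] ang 337.4 8 57
-47.6 [0.5637 0.0087] [19. 43.] ang 230.2 8 66
41.2 [0.5692 0.1291] [14. 47.] ang 330.9 7 53
132.0 [0.4497 0.1344] [13. 44.] ang 302.2 6 47
side [0.50485116 0.0716326  0.17251673]
-137.7 [0.4432 0.0167] [16. 46.] ang 336.7 6 68
-47.1 [0.5626 0.0111] [16. 45.] ang 227.4 7 56
42.3 [0.5679 0.1303] [19. 47.] ang 335.6 7 58
132.2 [0.447 0.137] [18. 45.] ang 301.9 3 58
t 54.6 psi 28.9 q [ 0.29 -0.11 -0.07  1.62 -0.    1.36] pos [0.4489 0.1357 0.1755] jaw 0.50
xyz [0.0002, 0.0003, 0.2011] dr [0.0, 0.0, -0.0005] rows 1.6 psi 29
```

Call:
step_arm(
  steps=[
    {"xyz": [0,0,0.1],"dr": [0,0,-0.007],"jaw": 0.5},
    {"xyz": [0,0,0.2],"dr": [0,0,-0.007],"jaw": 0.5},
    {"xyz": [0,0,0.2],"dr": [0,0,-0.007],"jaw": 0.5},
    {"xyz": [0,0,0.2],"dr": [0,0,-0.007],"jaw": 0},
    {"xyz": [0,0,0.2],"dr": [0,0,-0.007],"jaw": 0},
    {"xyz": [0,0,0.2],"dr": [0,0,-0.007],"jaw": 0},
    {"xyz": [0,0,0.2],"dr": [0,0,-0.007],"jaw": 0},
    {"xyz": [0,0,0.2],"dr": [0,0,-0.007],"jaw": 0},
    {"xyz": [0,0,0.2],"dr": [0,0,0.038],"jaw": 0},
    {"xyz": [0,0,0.2],"dr": [0,0,0.083],"jaw": 0},
    {"xyz": [0,0,0.2],"dr": [0,0,0.128],"jaw": 0},
    {"xyz": [0,0,0.2],"dr": [0,0,0.173],"jaw": 0},
    {"xyz": [0,0,0.2],"dr": [0,0,0.218],"jaw": 0},
    {"xyz": [0,0,0.2],"dr": [0,0,0.26],"jaw": 0},
    {"xyz": [0,0,0.2],"dr": [0,0,0.3],"jaw": 0},
    {"xyz": [0,0,0.2],"dr": [0,0,0.33],"jaw": 0},
    {"xyz": [0,0,0.2],"dr": [0,0,0.345],"jaw": 0},
    {"xyz": [0,0,0.2],"dr": [0,0,0.345],"jaw": 0},
  ],
)

```text
time: 56.45
eef_pos: [0.4481, 0.135, 0.0982]
orientation: [0.001, 0.879, 0.476, -0.0]
contact_force: [-12.6, -5.4, 16.0]
grip_width: 0.209
finger_force: 92.4
```

Run:
```python
from h import *
s=arm.observe();print(s['contact_force'],s['wrist_torque'])
plan([(.449,.136,.175,None),(.4435,.016,.175,67,1)])
```

```text
[-12.62426127  -5.42853778  15.99045944] [-1.22427133  2.48124483  0.50198905]
t 56.5 psi -33.1 q [ 0.29 -0.12 -0.23  1.47 -0.    2.44] pos [0.4481 0.135  0.0982] jaw 0.21
xyz [0.0032, 0.0007, -0.1921] dr [0.0003, 0.0003, -0.0] rows 1.5 psi -33
xyz [-0.2555, 0.1532, -0.1917] dr [-0.0001, 0.0004, -0.5564] rows 11.7 psi 67
```

Call:
step_arm(
  steps=[
    {"xyz": [0,0,0],"dr": [0,0,0],"jaw": 0.5},
    {"xyz": [0,0,0],"dr": [0,0,0],"jaw": 0.5},
    {"xyz": [0,0,0],"dr": [0,0,0],"jaw": 0.5},
    {"xyz": [0,0,-0.1],"dr": [0,0,0],"jaw": 0.5},
    {"xyz": [0,0,-0.2],"dr": [0,0,0],"jaw": 0.5},
    {"xyz": [-0.255,0.153,-0.2],"dr": [0,0,-0.556],"jaw": 0.5},
    {"xyz": [-0.255,0.153,-0.2],"dr": [0,0,-0.556],"jaw": 0.5},
    {"xyz": [-0.255,0.153,-0.2],"dr": [0,0,-0.556],"jaw": 0.5},
    {"xyz": [-0.255,0.153,-0.2],"dr": [0,0,-0.556],"jaw": 0.5},
    {"xyz": [-0.255,0.153,-0.2],"dr": [0,0,-0.556],"jaw": 0.5},
    {"xyz": [-0.255,0.153,-0.2],"dr": [0,0,-0.556],"jaw": 0.5},
    {"xyz": [-0.255,0.153,-0.2],"dr": [0,0,-0.556],"jaw": 0.5},
    {"xyz": [-0.255,0.153,-0.2],"dr": [0,0,-0.556],"jaw": 0.5},
    {"xyz": [-0.255,0.153,-0.2],"dr": [0,0,-0.556],"jaw": 0.5},
    {"xyz": [-0.255,0.153,-0.2],"dr": [0,0,-0.556],"jaw": 0.5},
    {"xyz": [-0.255,0.153,-0.2],"dr": [0,0,-0.556],"jaw": 0.5},
    {"xyz": [-0.255,0.153,-0.2],"dr": [0,0,-0.556],"jaw": 0.5},
    {"xyz": [-0.255,0.153,-0.2],"dr": [0,0,-0.556],"jaw": 0.5},
  ],
)

```text
time: 58.25
eef_pos: [0.4446, 0.0168, 0.1755]
orientation: [0.0, 0.198, 0.98, -0.0]
contact_force: [-0.1, 0.8, 0.4]
grip_width: 0.504
finger_force: 0.0
```

Run:
```python
from h import *
for n in ('wrist','scene','side','scene','side'):
    d=shot(n); print(n, handle(d))
    for k in knobs(d): print(*k)
plan([(.4435,.016,.095,67,1)])
```

```text
wrist [0.50295773 0.07346801 0.1722621 ]
-137.1 [0.4441 0.0165] [18. 46.] ang 344.7 143 1378
-93.0 [ 0.499  -0.0417] [ 3. 11.] ang 9.9 0 110
45.1 [0.5645 0.1327] [15. 35.] ang 332.4 0 534
130.9 [0.4506 0.1359] [17. 46.] ang 245.8 125 1148
scene [0.50658097 0.07136291 0.17114354]
-138.2 [0.442  0.0167] [14. 45.] ang 336.6 8 60
-47.3 [0.5621 0.0112] [17. 44.] ang 227.8 8 67
41.6 [0.568  0.1289] [15. 44.] ang 325.9 8 55
132.4 [0.4484 0.1349] [14. 46.] ang 250.4 7 50
side [0.50521287 0.07242377 0.17219583]
-136.9 [0.442 0.014] [17. 46.] ang 337.2 2 72
-47.5 [0.5629 0.0098] [15. 44.] ang 223.8 7 58
42.4 [0.5679 0.1304] [18. 46.] ang 338.2 6 60
scene [0.50649978 0.07127403 0.17170137]
-136.4 [0.4431 0.014 ] [15. 46.] ang 335.0 8 59
-47.6 [0.5629 0.0095] [15. 44.] ang 226.7 8 67
41.6 [0.5683 0.1291] [13. 45.] ang 325.7 8 54
132.2 [0.4496 0.1342] [12. 47.] ang 250.5 7 52
side [0.50477708 0.07231435 0.17254939]
-138.4 [0.4421 0.0171] [15. 44.] ang 335.8 2 66
-48.1 [0.5621 0.0093] [15. 43.] ang 220.7 8 58
42.6 [0.5682 0.131 ] [20. 46.] ang 329.5 6 55
t 58.5 psi 66.9 q [ 0.04 -0.17 -0.12  1.62 -0.    0.44] pos [0.4445 0.0168 0.1754] jaw 0.50
xyz [0.0015, -0.0029, 0.201] dr [-0.0, -0.0, -0.0007] rows 1.6 psi 67
```

Call:
step_arm(
  steps=[
    {"xyz": [0.002,-0.002,0.1],"dr": [0,0,0],"jaw": 0.5},
    {"xyz": [0.002,-0.002,0.2],"dr": [0,0,0],"jaw": 0.5},
    {"xyz": [0.002,-0.002,0.2],"dr": [0,0,0],"jaw": 0.5},
    {"xyz": [0.002,-0.002,0.2],"dr": [0,0,0],"jaw": 0},
    {"xyz": [0.002,-0.002,0.2],"dr": [0,0,0],"jaw": 0},
    {"xyz": [0.002,-0.002,0.2],"dr": [0,0,0],"jaw": 0},
    {"xyz": [0.002,-0.002,0.2],"dr": [0,0,0],"jaw": 0},
    {"xyz": [0.002,-0.002,0.2],"dr": [0,0,0],"jaw": 0},
    {"xyz": [0.002,-0.002,0.2],"dr": [0,0,0.045],"jaw": 0},
    {"xyz": [0.002,-0.002,0.2],"dr": [0,0,0.09],"jaw": 0},
    {"xyz": [0.002,-0.002,0.2],"dr": [0,0,0.135],"jaw": 0},
    {"xyz": [0.002,-0.002,0.2],"dr": [0,0,0.18],"jaw": 0},
    {"xyz": [0.002,-0.002,0.2],"dr": [0,0,0.225],"jaw": 0},
    {"xyz": [0.002,-0.002,0.2],"dr": [0,0,0.265],"jaw": 0},
    {"xyz": [0.002,-0.002,0.2],"dr": [0,0,0.3],"jaw": 0},
    {"xyz": [0.002,-0.002,0.2],"dr": [0,0,0.33],"jaw": 0},
    {"xyz": [0.002,-0.002,0.2],"dr": [0,0,0.345],"jaw": 0},
    {"xyz": [0.002,-0.002,0.2],"dr": [0,0,0.345],"jaw": 0},
  ],
)

```text
time: 60.3
eef_pos: [0.4435, 0.0171, 0.0986]
orientation: [0.0, 0.675, 0.737, 0.001]
contact_force: [-9.7, 4.1, 16.0]
grip_width: 0.208
finger_force: 111.3
```

Run:
```python
from h import *
s=arm.observe();print(s['contact_force'],s['wrist_torque'])
plan([(.4435,.016,.175,None),(.568,.1303,.175,60,1)])
```

```text
[-9.66803748  4.07003623 16.01447414] [0.59133662 2.12333121 2.16040537]
t 60.3 psi 5.0 q [ 0.04 -0.18 -0.28  1.48  0.    1.52] pos [0.4435 0.0171 0.0986] jaw 0.21
xyz [-0.0026, 0.0001, -0.1909] dr [0.0006, -0.0003, 0.0] rows 1.5 psi 5
xyz [0.2548, 0.3352, -0.19] dr [0.0007, 0.0001, -0.3054] rows 6.4 psi 60
```

Torque is 2.2 N m, so knob B is at its stop. On to the last knob, opposite it.

Call:
step_arm(
  steps=[
    {"xyz": [0,0,0],"dr": [0,0,0],"jaw": 0.5},
    {"xyz": [0,0,0],"dr": [0,0,0],"jaw": 0.5},
    {"xyz": [0,0,0],"dr": [0,0,0],"jaw": 0.5},
    {"xyz": [0,0,-0.1],"dr": [0,0,0],"jaw": 0.5},
    {"xyz": [0,0,-0.2],"dr": [0,0,0],"jaw": 0.5},
    {"xyz": [0.255,0.335,-0.2],"dr": [0,0,-0.305],"jaw": 0.5},
    {"xyz": [0.255,0.335,-0.2],"dr": [0,0,-0.305],"jaw": 0.5},
    {"xyz": [0.255,0.335,-0.2],"dr": [0,0,-0.305],"jaw": 0.5},
    {"xyz": [0.255,0.335,-0.2],"dr": [0,0,-0.305],"jaw": 0.5},
    {"xyz": [0.255,0.335,-0.2],"dr": [0,0,-0.305],"jaw": 0.5},
    {"xyz": [0.255,0.335,-0.2],"dr": [0,0,-0.305],"jaw": 0.5},
    {"xyz": [0.255,0.335,-0.2],"dr": [0,0,-0.305],"jaw": 0.5},
    {"xyz": [0.255,0.335,-0.2],"dr": [0,0,-0.305],"jaw": 0.5},
    {"xyz": [0.255,0.335,-0.2],"dr": [0,0,-0.305],"jaw": 0.5},
    {"xyz": [0.255,0.335,-0.2],"dr": [0,0,-0.305],"jaw": 0.5},
  ],
)

```text
time: 61.8
eef_pos: [0.5682, 0.1294, 0.1754]
orientation: [0.0, 0.261, 0.965, -0.0]
contact_force: [0.0, -0.7, 0.0]
grip_width: 0.498
finger_force: 0.0
```

Run:
```python
from h import *
for n in ('wrist','scene','side'):
    d=shot(n); print(n, handle(d))
    for k in knobs(d): print(*k)
plan([(.568,.1303,.095,60,1)])
```

```text
wrist [0.50692626 0.07613303 0.17278226]
-137.7 [0.445  0.0184] [16. 46.] ang 295.0 78 988
-93.1 [ 0.4987 -0.0417] [ 6. 16.] ang 356.6 0 194
-53.7 [0.5555 0.0042] [13. 23.] ang 226.6 80 289
-34.0 [0.5718 0.028 ] [2. 6.] ang 45.9 0 25
42.1 [0.5693 0.1312] [16. 46.] ang 330.5 134 1371
130.2 [0.4508 0.1372] [20. 45.] ang 241.3 146 1531
scene [0.50608323 0.07094732 0.17130855]
-138.7 [0.4411 0.0168] [15. 48.] ang 293.7 10 55
-48.2 [0.5616 0.0097] [18. 46.] ang 225.8 8 66
41.4 [0.5677 0.1283] [14. 44.] ang 328.2 8 54
132.1 [0.4488 0.1353] [17. 44.] ang 250.5 5 53
side [0.50526915 0.07233949 0.17231607]
-138.9 [0.4416 0.0176] [16. 49.] ang 294.7 6 64
-48.0 [0.5624 0.0092] [16. 46.] ang 225.4 7 59
42.9 [0.5671 0.1306] [17. 45.] ang 328.7 3 54
131.7 [0.4485 0.1365] [13. 48.] ang 249.6 4 50
t 62.0 psi 59.8 q [ 0.22  0.16  0.21  1.62 -0.    0.75] pos [0.5682 0.1294 0.1754] jaw 0.50
xyz [0.0016, 0.0016, 0.201] dr [0.0, 0.0, -0.0013] rows 1.6 psi 60
```

Call:
step_arm(
  steps=[
    {"xyz": [0.002,0.002,0.1],"dr": [0,0,0.003],"jaw": 0.5},
    {"xyz": [0.002,0.002,0.2],"dr": [0,0,0.003],"jaw": 0.5},
    {"xyz": [0.002,0.002,0.2],"dr": [0,0,0.003],"jaw": 0.5},
    {"xyz": [0.002,0.002,0.2],"dr": [0,0,0.003],"jaw": 0},
    {"xyz": [0.002,0.002,0.2],"dr": [0,0,0.003],"jaw": 0},
    {"xyz": [0.002,0.002,0.2],"dr": [0,0,0.003],"jaw": 0},
    {"xyz": [0.002,0.002,0.2],"dr": [0,0,0.003],"jaw": 0},
    {"xyz": [0.002,0.002,0.2],"dr": [0,0,0.003],"jaw": 0},
    {"xyz": [0.002,0.002,0.2],"dr": [0,0,0.048],"jaw": 0},
    {"xyz": [0.002,0.002,0.2],"dr": [0,0,0.093],"jaw": 0},
    {"xyz": [0.002,0.002,0.2],"dr": [0,0,0.138],"jaw": 0},
    {"xyz": [0.002,0.002,0.2],"dr": [0,0,0.183],"jaw": 0},
    {"xyz": [0.002,0.002,0.2],"dr": [0,0,0.228],"jaw": 0},
    {"xyz": [0.002,0.002,0.2],"dr": [0,0,0.27],"jaw": 0},
    {"xyz": [0.002,0.002,0.2],"dr": [0,0,0.31],"jaw": 0},
    {"xyz": [0.002,0.002,0.2],"dr": [0,0,0.34],"jaw": 0},
    {"xyz": [0.002,0.002,0.2],"dr": [0,0,0.355],"jaw": 0},
    {"xyz": [0.002,0.002,0.2],"dr": [0,0,0.355],"jaw": 0},
  ],
)

```text
time: 63.75
eef_pos: [0.5694, 0.1311, 0.0984]
orientation: [0.001, 0.732, 0.681, 0.002]
contact_force: [-0.1, 2.7, 7.7]
grip_width: 0.213
finger_force: 72.4
```

Run:
```python
from h import *
s=arm.observe();print(s['contact_force'],s['wrist_torque'])
plan([(.568,.1303,.175,None),(.598,-.067,.175,-4,1)])
```

```text
[-0.10172344  2.72903635  7.67111679] [ 0.31633604 -0.05012945  0.39309302]
t 63.8 psi -4.1 q [0.23 0.15 0.05 1.47 0.   1.87] pos [0.5694 0.1311 0.0984] jaw 0.21
xyz [-0.0021, -0.0026, -0.1916] dr [0.0014, -0.0005, 0.0] rows 1.5 psi -4
xyz [-0.4887, 0.1074, -0.1918] dr [0.0014, -0.0005, -0.0005] rows 4.0 psi -4
```

Call:
step_arm(
  steps=[
    {"xyz": [0,0,0],"dr": [0,0,0.03],"jaw": 0},
    {"xyz": [0,0,0],"dr": [0,0,0.055],"jaw": 0},
    {"xyz": [0,0,0],"dr": [0,0,0.055],"jaw": 0},
  ],
)

```text
time: 64.05
eef_pos: [0.5694, 0.1317, 0.0986]
orientation: [0.001, 0.788, 0.616, 0.003]
contact_force: [0.4, 4.3, 9.1]
grip_width: 0.212
finger_force: 74.7
```

Run:
```python
from h import *
s=arm.observe();print(s['contact_force'],s['wrist_torque'])
plan([(.568,.1303,.175,None),(.598,-.067,.175,-4,1)])
```

```text
[0.38029769 4.26537697 9.13001918] [0.86796907 0.17392771 1.22556976]
t 64.0 psi -13.9 q [0.23 0.15 0.05 1.47 0.   2.04] pos [0.5694 0.1317 0.0986] jaw 0.21
xyz [-0.0037, -0.0018, -0.1909] dr [0.0013, -0.0011, 0.0] rows 1.5 psi -14
xyz [-0.4644, 0.1896, -0.1916] dr [0.0014, -0.0009, -0.0551] rows 4.0 psi -4
```

Call:
step_arm(
  steps=[
    {"xyz": [0,0,0],"dr": [0,0,0],"jaw": 0.5},
    {"xyz": [0,0,0],"dr": [0,0,0],"jaw": 0.5},
    {"xyz": [0,0,0],"dr": [0,0,0],"jaw": 0.5},
    {"xyz": [0,0,-0.1],"dr": [0,0,0],"jaw": 0.5},
    {"xyz": [0,0,-0.2],"dr": [0,0,0],"jaw": 0.5},
    {"xyz": [-0.464,0.19,-0.2],"dr": [0,0,-0.055],"jaw": 0},
    {"xyz": [-0.464,0.19,-0.2],"dr": [0,0,-0.055],"jaw": 0},
    {"xyz": [-0.464,0.19,-0.2],"dr": [0,0,-0.055],"jaw": 0},
    {"xyz": [-0.464,0.19,-0.2],"dr": [0,0,-0.055],"jaw": 0},
    {"xyz": [-0.464,0.19,-0.2],"dr": [0,0,-0.055],"jaw": 0},
    {"xyz": [-0.464,0.19,-0.2],"dr": [0,0,-0.055],"jaw": 0},
    {"xyz": [-0.464,0.19,-0.2],"dr": [0,0,-0.055],"jaw": 0},
  ],
)

```text
time: 65.25
eef_pos: [0.5966, -0.0673, 0.1753]
orientation: [-0.0, 0.732, 0.682, -0.0]
contact_force: [-0.2, 0.9, 0.3]
grip_width: 0.005
finger_force: 0.0
```

Run:
```python
from h import *
for n in ('wrist','scene','side'):
    d=shot(n); print(n, handle(d))
    for k in knobs(d): print(*k)
    C=cloud(d); h=cv2.cvtColor(d['img'],cv2.COLOR_RGB2HSV); z=C[...,2]
    g=(h[...,0]>45)&(h[...,0]<75)&(h[...,1]>120)&(np.hypot(C[...,0]-.597,C[...,1]+.067)<.03)&(z>.118)
    P=C[g]; print('start',P.mean(0).round(4),np.median(P[:,2]).round(4),g.sum())
    m=((h[...,0]<6)|(h[...,0]>174))&(h[...,1]>120)&(C[...,2]>.1)&(C[...,2]<.26)&(np.hypot(C[...,0]-.5,C[...,1]+.049)<.04); print('pin',np.percentile(C[m],[2,50,98],axis=0).round(3).tolist(),m.sum())
plan([(.597,-.067,.12,-4,1),(.597,-.067,.09,-4,1),(.597,-.067,.08,-4,1)])
```

```text
wrist [0.50926661 0.07226666 0.17264243]
-136.7 [0.4454 0.0169] [16. 46.] ang 297.0 90 1038
-92.0 [ 0.5009 -0.0422] [ 3. 13.] ang 343.6 0 112
-46.6 [0.5636 0.011 ] [17. 46.] ang 222.2 157 1607
145.3 [0.4431 0.1159] [ 3. 12.] ang 349.0 0 48
start [ 0.5997 -0.0645  0.1288] 0.1224 1127
pin [[0.493, -0.056, 0.127], [0.504, -0.047, 0.165], [0.508, -0.041, 0.174]] 1078
scene [nan nan nan]
-138.3 [0.441 0.016] [15. 46.] ang 292.3 9 53
41.7 [0.5683 0.1294] [14. 46.] ang 273.1 8 49
start [ 0.5986 -0.0681  0.1213] 0.1213 69
pin [[0.491, -0.059, 0.118], [0.501, -0.055, 0.153], [0.505, -0.032, 0.173]] 87
side [0.50428627 0.07176846 0.17246708]
-139.0 [0.4414 0.0177] [16. 46.] ang 292.6 2 63
-48.3 [0.5611 0.01  ] [15. 46.] ang 227.7 4 56
43.1 [0.5675 0.1314] [15. 45.] ang 277.5 5 44
131.7 [0.4483 0.1366] [13. 45.] ang 249.7 7 49
start [ 0.5932 -0.0763  0.1211] 0.1217 10
pin [[0.489, -0.06, 0.127], [0.495, -0.055, 0.157], [0.502, -0.049, 0.173]] 55
t 65.4 psi -4.0 q [-0.11  0.2   0.26  1.63  0.    1.53] pos [ 0.5968 -0.0665  0.1755] jaw 0.00
xyz [-0.0013, 0.0006, 0.1388] dr [0.0, -0.0, 0.0001] rows 1.1 psi -4
xyz [-0.0013, 0.0006, 0.2138] dr [0.0, -0.0, 0.0001] rows 0.6 psi -4
xyz [-0.0013, 0.0006, 0.2388] dr [0.0, -0.0, 0.0001] rows 0.2 psi -4h.py:67: RuntimeWarning: Mean of empty slice.
  C=cloud(d); m=(C[...,2]>.166)&(C[...,2]<.18)&(np.hypot(C[...,0]-.505,C[...,1]-.073)<.03); return C[m].mean(0)
  ret = um.true_divide(
```

Call:
step_arm(
  steps=[
    {"xyz": [0.002,0.002,0.1],"dr": [0,0,0],"jaw": 0},
    {"xyz": [0.002,0.002,0.19],"dr": [0,0,0],"jaw": 0},
    {"xyz": [0.002,0.002,0.21],"dr": [0,0,0],"jaw": 0},
    {"xyz": [0.002,0.002,0.22],"dr": [0,0,0],"jaw": 0},
    {"xyz": [0.002,0.002,0.225],"dr": [0,0,0],"jaw": 0},
    {"xyz": [0.002,0.002,0.225],"dr": [0,0,0],"jaw": 0},
  ],
)

```text
time: 66.0
eef_pos: [0.5984, -0.0669, 0.0872]
orientation: [0.001, 0.732, 0.682, 0.001]
contact_force: [-1.6, 1.6, 3.0]
grip_width: -0.001
finger_force: 1.3
```

Call:
step_arm(
  steps=[
    {"xyz": [0,0,0.008],"dr": [0,0,0],"jaw": 0},
    {"xyz": [0,0,0.014],"dr": [0,0,0],"jaw": 0},
    {"xyz": [0,0,0.014],"dr": [0,0,0],"jaw": 0},
  ],
)

```text
time: 66.3
eef_pos: [0.5988, -0.0671, 0.0831]
orientation: [0.002, 0.732, 0.681, 0.002]
contact_force: [-5.0, 2.6, 18.6]
grip_width: -0.001
finger_force: 9.2
```

Call:
step_arm(
  steps=[
    {"xyz": [0,0,0.014],"dr": [0,0,0],"jaw": 0},
    {"xyz": [0,0,-0.1],"dr": [0,0,0],"jaw": 0},
    {"xyz": [0,0,-0.22],"dr": [0,0,0],"jaw": 0},
    {"xyz": [0,0,-0.34],"dr": [0,0,0],"jaw": 0},
    {"xyz": [0,0,-0.4],"dr": [0,0,0],"jaw": 0},
    {"xyz": [0,0,-0.4],"dr": [0,0,0],"jaw": 0},
  ],
)

```text
time: 66.9
eef_pos: [0.5992, -0.0675, 0.2445]
orientation: [0.003, 0.732, 0.681, 0.002]
contact_force: [0.6, -0.3, -0.2]
grip_width: 0.0
finger_force: 0.0
```

```bash
python3 - <<'E' 2>/dev/null
from h import *
for n in ('wrist','scene','side'):
    d=shot(n); C=cloud(d); h=cv2.cvtColor(d['img'],cv2.COLOR_RGB2HSV); z=C[...,2]
    print(n,handle(d))
    g=(h[...,0]>45)&(h[...,0]<75)&(h[...,1]>120)&(np.hypot(C[...,0]-.597,C[...,1]+.067)<.03)&(z>.11); print('start',np.median(C[g][:,2]).round(4),g.sum())
    m=((h[...,0]<6)|(h[...,0]>174))&(h[...,1]>120)&(C[...,2]>.1)&(C[...,2]<.26)&(np.hypot(C[...,0]-.5,C[...,1]+.049)<.04); print('pin',np.percentile(C[m],[2,50,98],axis=0).round(3).tolist())
    for k in knobs(d): print(*k)
    if n=='wrist': save(d,'w11.png')
E
```

```text
wrist [0.5087682  0.07254555 0.17280493]
start 0.1224 763
pin [[0.492, -0.056, 0.128], [0.503, -0.047, 0.169], [0.508, -0.041, 0.174]]
-137.3 [0.4438 0.0166] [18. 45.] ang 295.9 65 680
-91.8 [ 0.5014 -0.042 ] [ 3. 11.] ang 341.3 0 53
-46.6 [0.564  0.0105] [18. 46.] ang 218.3 91 868
28.1 [0.5706 0.108 ] [ 2. 12.] ang 358.4 1 31
137.0 [0.4481 0.1261] [16. 24.] ang 247.7 54 320
scene [nan nan nan]
start 0.1205 88
pin [[0.491, -0.059, 0.117], [0.499, -0.054, 0.153], [0.505, -0.032, 0.172]]
-138.3 [0.4417 0.0166] [14. 48.] ang 297.0 9 52
-47.8 [0.5619 0.0103] [16. 44.] ang 227.1 7 67
41.7 [0.5682 0.1293] [13. 50.] ang 267.5 8 52
side [0.50479634 0.07239042 0.17255829]
start 0.1199 33
pin [[0.489, -0.059, 0.128], [0.495, -0.055, 0.155], [0.501, -0.047, 0.174]]
-138.3 [0.4418 0.0167] [15. 47.] ang 294.8 2 65
-47.6 [0.563  0.0095] [17. 44.] ang 43.8 2 59
41.5 [0.568  0.1287] [15. 44.] ang 273.5 5 50
132.1 [0.4482 0.1359] [16. 51.] ang 257.4 7 52
```

View pics/w11.png

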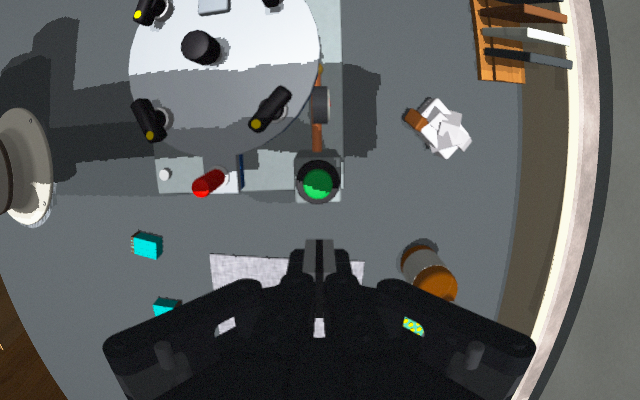

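```bash
python3 - <<'E' 2>/dev/null
from h import *
d=shot('wrist'); C=cloud(d); h=cv2.cvtColor(d['img'],cv2.COLOR_RGB2HSV)
g=(h[...,0]>45)&(h[...,0]<75)&(h[...,1]>120)&(np.hypot(C[...,0]-.599,C[...,1]+.066)<.03)&(C[...,2]>.119); P=C[g]; c=np.array(cv2.minEnclosingCircle(P[:,:2].astype(np.float32)*1000)[0])/1000; print(c,P[:,2].mean())
r=np.hypot(C[...,0]-c[0],C[...,1]-c[1])
for a in range(0,30,2):
    m=(r>a/1000)&(r<(a+2)/1000)&(C[...,2]>.05); print(a,m.sum(),np.percentile(C[...,2][m],[10,50,90]).round(4),np.median(h[...,1][m]))
E
```

```text
[ 0.59896216 -0.06622516] 0.13502103385609301
0 86 [0.1228 0.3096 0.3136] 51.0
2 242 [0.1231 0.3156 0.3202] 49.0
4 276 [0.1223 0.3111 0.3213] 55.0
6 360 [0.1223 0.3136 0.3396] 53.0
8 2435 [0.2853 0.3498 0.3666] 53.0
10 3318 [0.2864 0.3501 0.3672] 49.0
12 1263 [0.1227 0.3222 0.364 ] 59.0
14 1126 [0.1193 0.3226 0.3644] 58.0
16 2529 [0.3165 0.348  0.3609] 57.0
18 2736 [0.317  0.3549 0.3725] 54.0
20 3399 [0.3219 0.3595 0.3741] 55.0
22 2787 [0.3233 0.3603 0.3742] 53.0
24 2737 [0.3195 0.3649 0.3737] 51.0
26 1722 [0.1007 0.3325 0.3707] 51.0
28 1525 [0.3202 0.3336 0.3702] 51.0
```

```bash
python3 - <<'E' 2>/dev/null
from h import *
d=shot('wrist'); C=cloud(d)
r=np.hypot(C[...,0]-.599,C[...,1]+.0662)
for a in range(0,30,2):
    m=(r>a/1000)&(r<(a+2)/1000)&(C[...,2]>.06)&(C[...,2]<.14); print(a,m.sum(),np.percentile(C[...,2][m],[10,50,90]).round(4))
E
```

```text
0 13 [0.1221 0.1227 0.1235]
2 41 [0.1219 0.1226 0.1236]
4 62 [0.1215 0.1226 0.1234]
6 93 [0.1217 0.1226 0.1236]
8 119 [0.1216 0.1225 0.1233]
10 150 [0.1214 0.1225 0.1234]
12 165 [0.1208 0.1222 0.1231]
14 160 [0.1121 0.1148 0.1215]
16 197 [0.1118 0.1125 0.1135]
18 233 [0.1116 0.1125 0.1134]
20 242 [0.1114 0.1123 0.1133]
22 230 [0.0997 0.1051 0.1123]
24 243 [0.0779 0.0999 0.1012]
26 185 [0.0818 0.0996 0.1011]
28 133 [0.0793 0.0993 0.1008]
```

The bezel lies 10 mm below the button top, so the 18.6 N press bottomed the 6 mm travel. The pin is home, the cover is shut and the knobs are at their stops. Handing in.

```bash
python3 -c "
from station import job
print(job.sign_off())"
```

```text
the job is handed in; nothing more can be done
None
```

The job is handed in with all steps carried out: four blanks in the pot, cover shut, lock pin home, all four knobs at their stops after two crosswise passes, and the start button pressed and released; the sign-off gave no verdict.

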